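Nest two hex nuts on a grinding plate and lock the pack with a hammer-head stop

TASK

Slide the two loose hex nuts across the grinding plate, keeping them flat on it, and nest them against the three that are already at the fence, so that all five are close-packed with flat faces touching. Then take the hammer-head stop from the wooden block, pass its head down through the plate's slot in the hollow between the two front nuts until its round body stands fully down on the plate, give it a quarter turn so that the head is caught under the slot, and let go. Leave the wheel, the bar and the brush on the bench where they are.

Things in the scene. Friction and masses are not known exactly. Their poses are not given: they have to be found in the camera images.
- plate: Fixed dark iron grinding plate, 214 (x) x 280 (y) x 32 mm thick; origin at the centre of its underside, on the bench; z up. Steel strips 15 mm high stand on it: an end fence along x, inner face at y = +126, and side rails, inner faces at x = +-91.2, from y = 16 to 126. y = -140 to -17 is a bare loading apron. Oiled steel: friction about 0.25.
- slot_mid (a point): Middle of the plate's T-slot, level with the plate's top face (32 mm above the bench), at plate x = 0, y = -8.5 mm; same axes as the plate. The slot runs along x across the full width: throat 17 mm wide, lips 10 mm thick, below them a cavity 36 mm wide, 14 mm high. Nuts slide over it freely. The stop finally stands here, about 4 mm clear of the front nuts.
- pack_front (a point): Point on the plate's top face half-way between the two front places, at plate x = 0, y = 39 mm; same axes as the plate. The front nuts' centres belong at x = -30 and +30 mm from it, the three back ones at y = 52 mm and x = -60, 0, 60 mm from it. Every packed nut has two flats looking along plate +-x and two corners looking along +-y.
- nut_left_c (a point): Plain steel hex nut lying flat, 60 mm across flats, 69.3 across corners, 31 high, 39 mm round bore, 0.3 to 0.6 kg; loose, already at the fence on the plate's -x side. This point is its centre, half-way up. Its flats look along its own x axis and every 60 degrees from there.
- nut_mid_c (a point): Plain steel hex nut lying flat, 60 mm across flats, 69.3 across corners, 31 high, 39 mm round bore, 0.3 to 0.6 kg; loose, already at the fence in the middle. This point is its centre, half-way up. Its flats look along its own x axis and every 60 degrees from there.
- nut_right_c (a point): Plain steel hex nut lying flat, 60 mm across flats, 69.3 across corners, 31 high, 39 mm round bore, 0.3 to 0.6 kg; loose, already at the fence on the plate's +x side. This point is its centre, half-way up. Its flats look along its own x axis and every 60 degrees from there.
- nut_a_c (a point): Plain steel hex nut lying flat, 60 mm across flats, 69.3 across corners, 31 high, 39 mm round bore, 0.3 to 0.6 kg; to be packed, starts turned anyhow on the apron's -x half, may go into either front place. This point is its centre, half-way up. Its flats look along its own x axis and every 60 degrees from there.
- nut_b_c (a point): Plain steel hex nut lying flat, 60 mm across flats, 69.3 across corners, 31 high, 39 mm round bore, 0.3 to 0.6 kg; to be packed, starts turned anyhow on the apron's +x half, may go into either front place. This point is its centre, half-way up. Its flats look along its own x axis and every 60 degrees from there.
- stop_grip (a point): Centre of the bar handle of the steel hammer-head stop (0.4 kg, starts upright in the wooden block). Bar 62 mm long (stop x), 14 wide (y), 22 high, on a neck 16 thick and 12 long; below it the round body, 44 across, 34 high; stem 11 thick, 12 long; head 28 (x, parallel to the bar) x 12 x 9 mm. Bar centre is 57 mm above the body's underside.
- stop_seat (a point): Centre of the underside of the stop's round body, the face that stands on the plate's top when the stop is fully down; the head's underside is 21 mm below it. Stop's axes: x along bar and head, z up.
- block: Fixed wooden block, 85 (x) x 150 (y) x 45 mm high, origin at the centre of its underside, with two upright 34 mm bores at y = -35 and +35 mm; the stop hangs in the one at -35 mm with its body resting on the block's top, 45 mm above the bench.
- wheel_c (a point): Reddish-brown abrasive wheel lying flat on the bench, 150 mm across, 22 mm thick; its centre. Leave alone.
- compound_bar_c (a point): Brown bar of polishing compound lying on the bench, 150 x 50 x 42 mm; its centre. Leave alone.
- brush_grip (a point): Flat hand brush with a wooden handle, about 0.2 m long, lying on the bench; the middle of its handle. Leave alone.
Mind the look-alikes: they are no part of the job. What is shaped like the part that bears nut_left_c but pink is not meant. What is shaped like the part that bears nut_b_c but yellow is not meant.

How it is judged:
By the outcome, as a careful person would: the job done as asked, in the order asked, and still so for the second after the job is handed in, with the robot touching nothing.
It also fails if it takes over 72 s, if anything falls off the work surface, if the arm or the gripper's body presses on something with over 40 N, if the wrist force passes 120 N, or if a joint passes its speed limit or range.

ROBOT

A 6-joint arm with a two-finger parallel gripper is mounted at the origin on the work surface. World frame = base frame: x ahead of the robot, y to its left, z up, the work surface at z = 0. Lengths are in m, angles in rad, forces in N, time in s.
With the tool pointing down it reaches from about 0.375 to 0.9 m from the base axis. Payload 3.1 kg.
Tool frame: the origin (TCP) lies midway between the tips of the shut fingers; the grasp point (between the pads) lies robot.tcp_to_grasp behind it (robot.tcp_to_grasp is the distance from the TCP to the grasp point, in m); z points along the fingers, y is the direction in which the jaws open and shut (so a half turn about z gives the same grasp; the last joint's range is limited). The gripper opens to 87 mm and grips with 3 to 60 N. Pads are 19 mm wide; open, the fingers measure 117 mm over their backs; the gripper's body (75 mm by 190 mm) begins 51 mm behind the grasp point.
Start: joints at [-1.5, 0.527, 1.433, -0, 1.181, -0.178], TCP at [0.155, -0.606, 0.194] pointing down, gripper open.
Joint ranges: [-3.08, 3.08], [-0.75, 2.2], [0.22, 2.44], [-1.43, 4.57], [0, 2.65], [-2.85, 2.85]. Speed limits (rad/s): [2.79, 2.79, 3.14, 3.14, 3.14, 3.14].

INTERFACE

Orientations are given as a unit quaternion [x, y, z, w].
In Python, from rig import robot, cams, nets gives the robot as it stands. The module is installed in compiled form; this text tells all that it offers.
- The arm moves only by the tool play_rows, never from a script. Its argument "commands" is a list of rows, each an object of numbers: "x", "y", "z": the shift along the tool's x, y, z in mm; "spin": the turn about the tool's z in rad. In form: [{"x": .., "y": .., "z": .., "spin": ..}, ...]. A call has 1 to 8 rows; each row shifts and turns the pose as measured when the row begins, along the tool's axes as they then stand; what a row does not reach is not made up. A row lasts 1/10 s, in which the tool goes at most 50 mm and 8.59 degrees, less where a joint would pass 70% of its speed; a pose out of reach is approached as far as the arm can. A call is refused whole if a number of a shift passes 50 or a number of a turn 0.15, either way. A call with a gripper value outside its range is refused whole. "grip" is the opening, from 0 (shut) to 1 (fully open), set as the call begins (left out, the last holds). The fingers move at their own pace and stop on an object; "newtons" is the grip in N (left out, the last holds). Time passes only in rows, so rows that do not move let the fingers close. It gives the time, the measured TCP pose, the force and the opening at its end, in the units of the state.
- robot.get_obs(): the state, without advancing time (a new reading comes with each control period).
- cams.camera(name): name is "side" or "top" or "wrist"; returns a dict with "img" (420x560x3 uint8, red, green, blue), "fx", "fy", "cx", "cy" (pixels), "world_to_cam" (4x4, takes a point from world to camera coordinates); the wrist camera has in their place "mount" (4x4, takes a point from camera to tool coordinates, whose origin is the TCP and whose axes are the flange's). Camera axes: x right, y up, looking along -z (the intrinsics and any distortion apply to the point x, -y, -z); pixel columns grow to the right and rows downward; lengths in m; the calibration is good to about 2 mm. A picture is of the moment at which its call begins: read the wrist's pose just before it. There is no depth.
- robot.hand_in(): hands the job in, once; it reports no verdict.
Trained networks look in a picture, given as the dict that the camera call returned (one of the last four; its "shot" number tells which), for a name from the list of things; names that differ only in an ending like _2 or _b are one class to them, and where a whole thing is asked for, a point or a joint stands for the part that bears it (a point fixed in the world has none). Each returns a list of dicts, best first, with "conf" (0 to 1); they miss things now and then, are a little off and sometimes report something else, mostly with a low value. They report only what shows in the picture. A call takes as long as a camera call. They do not tell look-alikes from the thing itself.
- nets.outline_of(picture, name): "region" (420x560 bool, what is visible of it) and "pixel" ([column, row] in pixels, amid what is visible of it).
The state is a dict: "time": time; "q": joint angles; "joint_velocities": joint speeds; "joint_torque": joint torques, N m; "position": TCP position; "tool_rot": TCP orientation; "ft_force": force on the tool from outside, world axes, zero at the start; "moment": the same for the moment, N m; "grip_width": finger opening in m.
Only numpy, scipy, OpenCV 4.12 (cv2) and the standard library are available. Lean on these libraries where they do the work, as an engineer would, in place of code of your own. Each camera call takes 0.05 s, during which the arm holds its last target.

## Working session

There is one attempt and no reset: what is moved stays moved. The work goes in short steps, Python scripts to look and compute and a tool call to move; the robot and the scene stay as the last step left them, time stands still between calls to the robot, and variables do not carry over. Pictures are saved under pics/ and viewed, and the job is handed in when it is done.

Besides the shell and the picture viewer there is one more tool, called in YAML: its name, and indented under it one key for each argument. play_rows: Moves the arm, as the interface text tells. Its arguments: {"type":"object","properties":{"commands":{"type":"array"},"grip":{"type":"number"},"newtons":{"type":"number"}},"required":["commands"]}

```bash
ls; mkdir -p pics
python3 - <<'E'
from rig import robot,cams,nets
import cv2
o=robot.get_obs(); print(o, robot.tcp_to_grasp)
for n in ("side","top","wrist"):
    c=cams.camera(n); cv2.imwrite(f"pics/a_{n}.png",c["img"][:,:,::-1])
    print(n,{k:v for k,v in c.items() if k!="img"})
E
```

```text
pics
{'time': 0.0, 'q': array([-1.49946088e+00,  5.28492848e-01,  1.43391129e+00, -1.08539407e-05,
        1.18139441e+00, -1.78472242e-01]), 'joint_velocities': array([-0.00030151, -0.00202404, -0.00085559, -0.00115755, -0.00027467,
       -0.00104941]), 'joint_torque': array([ 5.63784870e-04, -4.40034306e+01, -1.76591760e+01,  6.32326794e-02,
        5.81008801e-02, -1.62421011e-04]), 'position': array([ 0.15449505, -0.60477719,  0.19345246]), 'tool_rot': array([ 9.92208790e-01,  1.24581303e-01,  5.40437800e-05, -1.10163628e-03]), 'ft_force': array([0.1263698 , 0.3297909 , 0.30953158]), 'moment': array([ 0.04984037, -0.01430986, -0.00393553]), 'grip_width': 0.08704794880451602} 0.0187
side {'fx': 470.61187463820374, 'fy': 470.61187463820374, 'cx': 273.8125056044406, 'cy': 210.26702474008886, 'world_to_cam': array([[-0.71455582, -0.69956819, -0.00378396,  0.35739913],
       [ 0.52078183, -0.53553514,  0.66482208, -0.37399907],
       [-0.46711482,  0.47308187,  0.74699216, -1.05466691],
       [ 0.        ,  0.        ,  0.        ,  1.        ]]), 'shot': 1}
top {'fx': 446.6299448187463, 'fy': 446.6299448187463, 'cx': 281.3681584957249, 'cy': 211.790739530906, 'world_to_cam': array([[-0.00989788, -0.99983221,  0.01541368, -0.03552757],
       [ 0.99547543, -0.00839563,  0.0946477 , -0.58321357],
       [-0.09450241,  0.01628075,  0.9953915 , -1.33669531],
       [ 0.        ,  0.        ,  0.        ,  1.        ]]), 'shot': 2}
wrist {'fx': 332.6756789621644, 'fy': 332.6756789621644, 'cx': 281.9732882556505, 'cy': 209.20077181027827, 'mount': array([[ 1.14825650e-03,  9.63908652e-01,  2.66230710e-01,
         7.39053529e-02],
       [ 9.99998860e-01, -1.36790601e-03,  6.39600298e-04,
         3.06740341e-04],
       [ 9.80694850e-04,  2.66229673e-01, -9.63909124e-01,
        -1.90520752e-01],
       [ 0.00000000e+00,  0.00000000e+00,  0.00000000e+00,
         1.00000000e+00]]), 'shot': 3}
```

View pics/a_top.png

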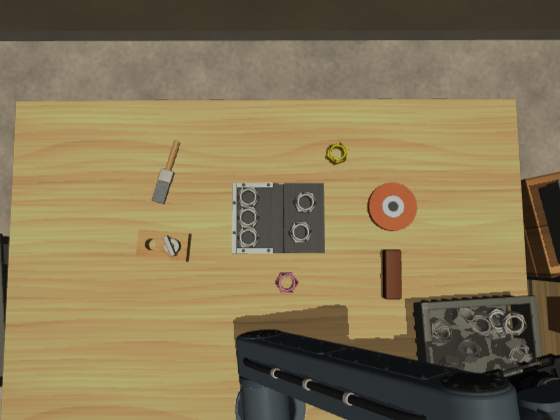

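View pics/a_side.png

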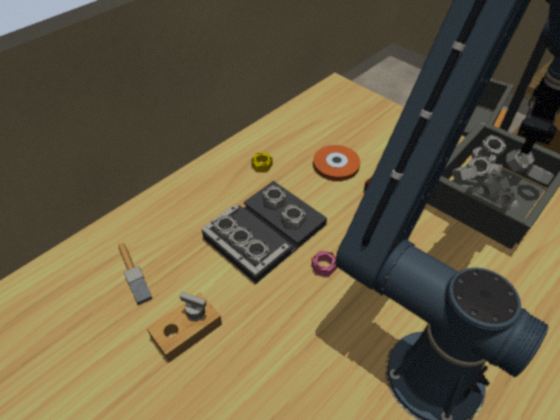

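View pics/a_wrist.png

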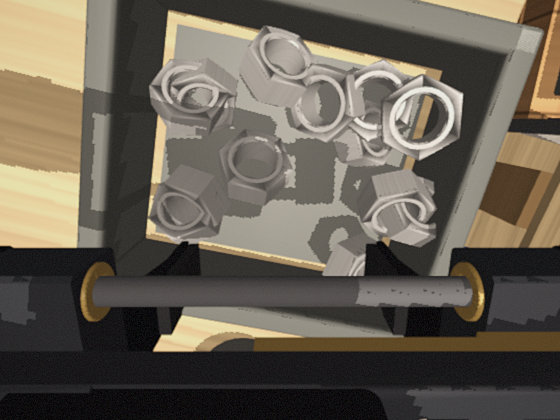

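```bash
cat > h.py <<'E'
from rig import robot,cams,nets
import numpy as np, cv2
from scipy.spatial.transform import Rotation as R
def proj(c,P,obs=None):
    P=np.atleast_2d(P); M=w2c(c,obs)
    p=P@M[:3,:3].T+M[:3,3]
    return np.c_[c["cx"]+c["fx"]*p[:,0]/-p[:,2], c["cy"]+c["fy"]*-p[:,1]/-p[:,2]]
def w2c(c,obs):
    if "world_to_cam" in c: return c["world_to_cam"]
    T=np.eye(4);T[:3,:3]=R.from_quat(obs["tool_rot"]).as_matrix();T[:3,3]=obs["position"]
    return np.linalg.inv(T@c["mount"])
def back(c,px,z,obs=None):
    px=np.atleast_2d(px).astype(float);M=np.linalg.inv(w2c(c,obs))
    d=np.c_[(px[:,0]-c["cx"])/c["fx"],-(px[:,1]-c["cy"])/c["fy"],-np.ones(len(px))]@M[:3,:3].T
    o=M[:3,3]; return o+d*((z-o[2])/d[:,2])[:,None]
def shot(n,name=None):
    o=robot.get_obs();c=cams.camera(n)
    if name: cv2.imwrite(f"pics/{name}.png",c["img"][:,:,::-1])
    return o,c
def pose(o):
    r=R.from_quat(o["tool_rot"]).as_matrix()
    return "t %.2f pos %s  yaw(x-axis) %.4f  tilt %s F %s M %s w %.4f"%(o["time"],np.round(o["position"]*1e3,1),np.arctan2(r[1,0],r[0,0]),np.round(r[:,2],4),np.round(o["ft_force"],1),np.round(o["moment"],2),o["grip_width"])
E
python3 - <<'E'
from h import *
o,c=shot("top")
cr=c["img"][160:300,130:340,::-1]
cv2.imwrite("pics/b_crop.png",cv2.resize(cr,None,fx=3.8,fy=3.8,interpolation=cv2.INTER_CUBIC))
for n in ["plate","nut_a_c","stop_grip","block"]:
    for d in nets.outline_of(c,n):
        r=d["region"];ys,xs=np.nonzero(r)
        print(n,round(d["conf"],2),d["pixel"],r.sum(),xs.min(),xs.max(),ys.min(),ys.max(),[cv2.minAreaRect(np.c_[xs,ys].astype(np.float32))])
print(back(c,[[300,232],[306,202]],.063),back(c,[[233,183],[324,183],[324,252],[233,254]],.032))
E
```

```text
plate 0.72 [278.5, 216.5] 5463 231 325 181 253 [((278.0, 217.0), (72.0, 94.0), 90.0)]
nut_a_c 0.55 [300.1, 224.8] 258 290 311 220 242 [((300.43902587890625, 230.9512176513672), (21.202856063842773, 21.42371940612793), 83.6598129272461)]
stop_grip 0.49 [170.6, 245.3] 248 163 180 235 255 [((170.75001525878906, 243.75003051757812), (20.50609588623047, 15.55634880065918), 45.0)]
[[ 0.51886673 -0.09496438  0.063     ]
 [ 0.6082731  -0.11412985  0.063     ]] [[ 0.67221549  0.10633115  0.032     ]
 [ 0.67014474 -0.17255968  0.032     ]
 [ 0.45922082 -0.16856247  0.032     ]
 [ 0.45591584  0.10625852  0.032     ]]
```

View pics/b_crop.png

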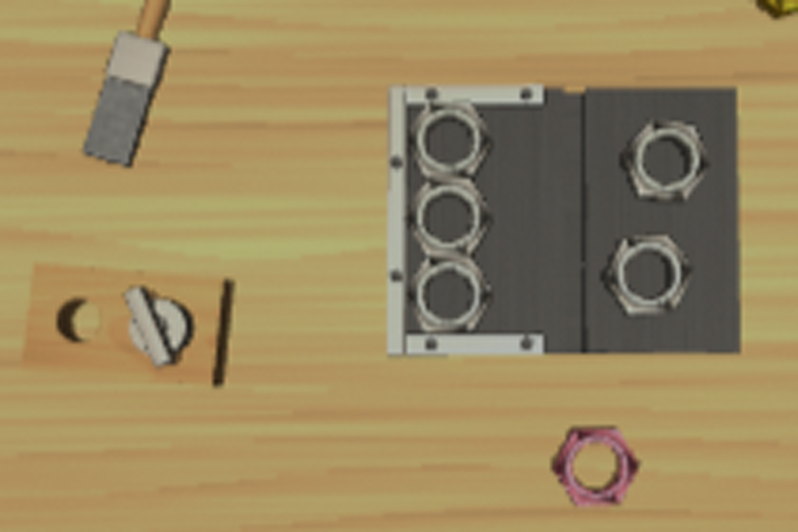

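```bash
cat > plan.py <<'E'
# usage: plan.py x y z(mm) yaw [step_mm] [spinstep]
import sys; from h import *
def yawof(o):
    r=R.from_quat(o["tool_rot"]).as_matrix(); return np.arctan2(r[1,0],r[0,0])
def plan(x,y,z,yaw,step=48,ss=.145):
    o=robot.get_obs();print(pose(o));p=o["position"]*1e3;w=yawof(o)
    d=np.array([x,y,z])-p; dw=(yaw-w+np.pi)%(2*np.pi)-np.pi
    n=max(1,int(np.ceil(max(np.linalg.norm(d)/step,abs(dw)/ss))))
    for i in range(n):
        s=d/n; c,k=np.cos(w),np.sin(w)
        # tool x=(c,k), tool y=(k,-c), z down
        print('{"x":%.1f,"y":%.1f,"z":%.1f,"spin":%.3f},'%(c*s[0]+k*s[1],k*s[0]-c*s[1],-s[2],-dw/n)); w+=dw/n
        if i%8==7: print("--")
if __name__=="__main__":
    a=[float(v) for v in sys.argv[1:]]; plan(*a)
E
python3 plan.py 565 -200 250 1.5708
```

```text
t 0.40 pos [ 154.5 -605.5  194.3]  yaw(x-axis) 0.2498  tilt [-0.e+00  3.e-04 -1.e+00] F [-0.7 -0.6  0. ] M [-0.03 -0.   -0.07] w 0.0873
{"x":38.3,"y":-22.4,"z":-4.3,"spin":-0.102},
{"x":40.4,"y":-18.4,"z":-4.3,"spin":-0.102},
{"x":42.0,"y":-14.2,"z":-4.3,"spin":-0.102},
{"x":43.3,"y":-9.9,"z":-4.3,"spin":-0.102},
{"x":44.0,"y":-5.4,"z":-4.3,"spin":-0.102},
{"x":44.4,"y":-0.9,"z":-4.3,"spin":-0.102},
{"x":44.2,"y":3.6,"z":-4.3,"spin":-0.102},
{"x":43.7,"y":8.0,"z":-4.3,"spin":-0.102},
--
{"x":42.6,"y":12.4,"z":-4.3,"spin":-0.102},
{"x":41.1,"y":16.7,"z":-4.3,"spin":-0.102},
{"x":39.2,"y":20.8,"z":-4.3,"spin":-0.102},
{"x":36.9,"y":24.6,"z":-4.3,"spin":-0.102},
{"x":34.2,"y":28.2,"z":-4.3,"spin":-0.102},
```

play_rows:
  commands:
    - {"x": 38, "y": -22, "z": -5, "spin": -0.1}
    - {"x": 40, "y": -18, "z": -5, "spin": -0.1}
    - {"x": 42, "y": -14, "z": -5, "spin": -0.1}
    - {"x": 43, "y": -10, "z": -5, "spin": -0.1}
    - {"x": 44, "y": -5, "z": -5, "spin": -0.1}
    - {"x": 44, "y": -1, "z": -5, "spin": -0.1}
    - {"x": 44, "y": 4, "z": -5, "spin": -0.1}
    - {"x": 44, "y": 8, "z": -5, "spin": -0.1}

```text
time: 1.2
position: [0.4098, -0.3549, 0.2344]
tool_rot: [0.86, 0.51, -0.001, 0.002]
ft_force: [0.6, -0.6, -0.3]
grip_width: 0.087
```

```bash
python3 plan.py 565 -200 250 1.5708
```

```text
t 1.20 pos [ 409.8 -354.9  234.4]  yaw(x-axis) 1.0693  tilt [ 8.e-04 -5.e-03 -1.e+00] F [ 0.6 -0.6 -0.3] M [-0.03 -0.08  0.01] w 0.0870
{"x":42.1,"y":12.3,"z":-3.1,"spin":-0.100},
{"x":40.6,"y":16.5,"z":-3.1,"spin":-0.100},
{"x":38.8,"y":20.5,"z":-3.1,"spin":-0.100},
{"x":36.5,"y":24.2,"z":-3.1,"spin":-0.100},
{"x":33.9,"y":27.8,"z":-3.1,"spin":-0.100},
```

play_rows:
  commands:
    - {"x": 42, "y": 12, "z": -3, "spin": -0.1}
    - {"x": 41, "y": 16, "z": -3, "spin": -0.1}
    - {"x": 39, "y": 20, "z": -3, "spin": -0.1}
    - {"x": 37, "y": 24, "z": -3, "spin": -0.1}
    - {"x": 34, "y": 28, "z": -3, "spin": -0.1}
    - {"x": 0, "y": 0, "z": 0, "spin": 0}

```text
time: 1.8
position: [0.5725, -0.1858, 0.2516]
tool_rot: [0.697, 0.717, -0.0, 0.005]
ft_force: [-0.9, -0.3, -0.3]
grip_width: 0.0872
```

Run:
```python
from h import *
o,c=shot("wrist","c_wrist");print(pose(o))
print(o["q"])
for d in nets.outline_of(c,"nut_a_c"):
    r=d["region"].astype(np.uint8);print(round(d["conf"],2),d["pixel"],r.sum())
np.save("c.npy",dict(o=o,c=c),allow_pickle=True)
o,c=shot("top","c_top"); np.save("ct.npy",dict(o=o,c=c),allow_pickle=True)
```

```text
t 1.80 pos [ 572.5 -185.8  251.6]  yaw(x-axis) 1.5982  tilt [ 0.0071 -0.007  -1.    ] F [-0.9 -0.3 -0.3] M [-0.05 -0.09 -0.01] w 0.0872
[-0.49775362  0.43307705  1.43194563 -0.00289901  1.26703589 -0.52437183]
0.85 [224.6, 90.1] 1966
```

View pics/c_wrist.png

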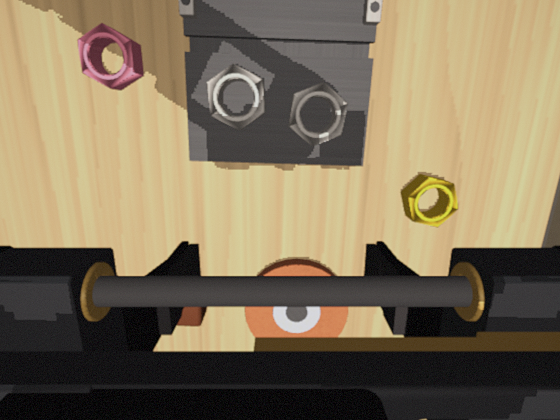

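play_rows:
  commands:
    - {"x": 48, "y": -3, "z": -24, "spin": 0.014}
    - {"x": 50, "y": -3, "z": -24, "spin": 0.014}
    - {"x": 0, "y": 0, "z": 0, "spin": 0}
    - {"x": 0, "y": 0, "z": 0, "spin": 0}

```text
time: 2.35
position: [0.5578, -0.0994, 0.2959]
tool_rot: [0.715, 0.699, -0.004, 0.003]
ft_force: [-0.2, -0.5, -0.5]
grip_width: 0.0871
```

Run:
```python
from h import *
o,c=shot("wrist","d_wrist");print(pose(o)); print(o["joint_velocities"])
np.save("c.npy",dict(o=o,c=c),allow_pickle=True)
cv2.imwrite("pics/d_big.png",cv2.resize(c["img"][0:280,130:480,::-1],None,fx=2.28,fy=2.14,interpolation=cv2.INTER_CUBIC))
```

```text
t 2.35 pos [557.8 -99.4 295.9]  yaw(x-axis) 1.5488  tilt [-0.0015 -0.0085 -1.    ] F [-0.2 -0.5 -0.5] M [-0.01 -0.06  0.01] w 0.0871
[ 0.01223674 -0.03537628  0.00209686  0.02751678  0.01918596  0.01164774]
```

View pics/d_big.png

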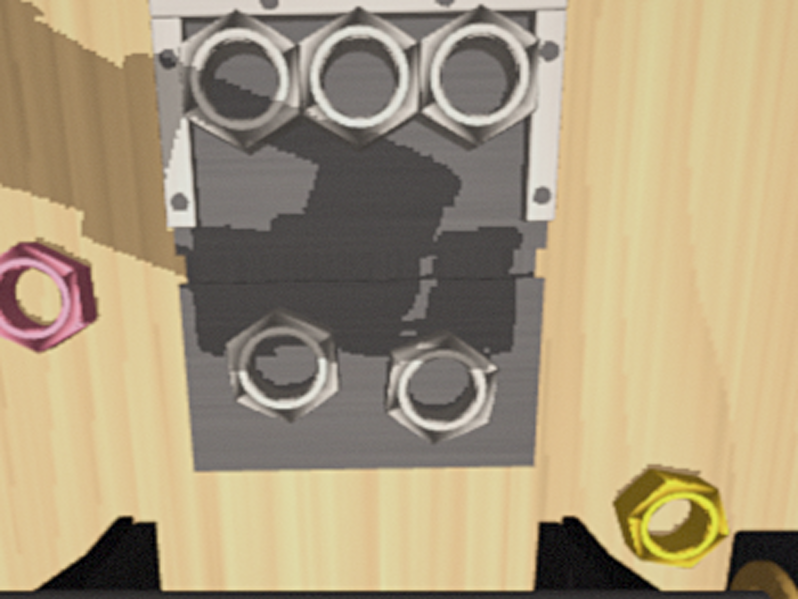

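```bash
cat > fit.py <<'E'
from h import *
from scipy.optimize import least_squares
D=np.load("c.npy",allow_pickle=True).item();o,c=D["o"],D["c"]
big=np.array([[195,470],[534,466],[194,226],[527,220],[183,17],[537,12]],float)
px=big/[2.28,2.14]+[130,0]
P=np.array([[-107,-140,32],[107,-140,32],[-91.2,16,47],[91.2,16,47],[-91.2,126,47],[91.2,126,47]])/1e3
def W(v,P):
    a=v[2];return np.c_[v[0]+np.cos(a)*P[:,0]-np.sin(a)*P[:,1],v[1]+np.sin(a)*P[:,0]+np.cos(a)*P[:,1],P[:,2]]
f=lambda v:(proj(c,W(v,P),o)-px).ravel()
s=least_squares(f,[.56,-.03,0]);print(s.x,np.round(s.fun.reshape(-1,2),1))
v=s.x
def inplate(w):
    a=v[2];d=w[:,:2]-v[:2];return np.c_[np.cos(a)*d[:,0]+np.sin(a)*d[:,1],-np.sin(a)*d[:,0]+np.cos(a)*d[:,1]]*1e3
# nuts: fit hexagon silhouette (top outer corner ring) by region of net
for d in nets.outline_of(cams.camera("wrist"),"nut_a_c"): print(d["conf"],d["pixel"],d["region"].sum())
# hand points: bore-ring (top, z=63) centres
b=np.array([[240,78],[360,77],[480,75],[283,366],[438,386]],float)/[2.28,2.14]+[130,0]
print(np.round(inplate(back(c,b,.063,o)),1))
E
python3 fit.py
```

```text
[ 0.56870747 -0.02926131 -0.00521868] [[-0.8  0.7]
 [ 0.1  0.4]
 [ 1.1  0.3]
 [-0.1  0.7]
 [-0.7 -0.5]
 [ 0.2 -1. ]]
0.75 [251.2, 181.8] 1413
[[-60.9  91.5]
 [ -0.3  91. ]
 [ 60.3  91. ]
 [-45.2 -64.8]
 [ 42.  -78.2]]
```

```bash
python3 plan.py 567 -165 180 1.566 46
```

```text
t 2.50 pos [ 558.1 -100.   295.2]  yaw(x-axis) 1.5473  tilt [-0.0022 -0.0075 -1.    ] F [-0.5  0.6  0.4] M [ 0.02 -0.07 -0.03] w 0.0868
{"x":-21.6,"y":3.5,"z":38.4,"spin":-0.006},
{"x":-21.6,"y":3.3,"z":38.4,"spin":-0.006},
{"x":-21.6,"y":3.2,"z":38.4,"spin":-0.006},
```

play_rows:
  commands:
    - {"x": -22, "y": 3, "z": 38, "spin": -0.006}
    - {"x": -22, "y": 3, "z": 38, "spin": -0.006}
    - {"x": -22, "y": 3, "z": 38, "spin": -0.006}
    - {"x": 0, "y": 0, "z": 0, "spin": 0}
    - {"x": 0, "y": 0, "z": 0, "spin": 0}

```text
time: 3.0
position: [0.566, -0.1766, 0.1772]
tool_rot: [0.712, 0.702, -0.003, 0.003]
ft_force: [0.7, 0.6, -0.4]
grip_width: 0.0873
```

```bash
cat > hexfit.py <<'E'
from h import *
from scipy.optimize import least_squares
V=np.array([.56870747,-.02926131,-.00521868])
def inplate(w,v=V):
    a=v[2];d=w[:,:2]-v[:2];return np.c_[np.cos(a)*d[:,0]+np.sin(a)*d[:,1],-np.sin(a)*d[:,0]+np.cos(a)*d[:,1]]*1e3
def toworld(p,z,v=V):
    p=np.atleast_2d(p)/1e3;a=v[2];return np.c_[v[0]+np.cos(a)*p[:,0]-np.sin(a)*p[:,1],v[1]+np.sin(a)*p[:,0]+np.cos(a)*p[:,1],np.full(len(p),z)]
def hexmask(c,o,x,y,th,ss=4):
    k=np.arange(6)*np.pi/3+th+np.pi/6;r=.03464
    pts=np.concatenate([np.c_[x+r*np.cos(k),y+r*np.sin(k),np.full(6,z)] for z in (.032,.060)])
    return cv2.convexHull(proj(c,pts,o).astype(np.float32))
def fit(c,o,name="nut_a_c"):
    out=[]
    for d in nets.outline_of(c,name):
        m=d["region"].astype(np.uint8)
        cs,_=cv2.findContours(m,cv2.RETR_EXTERNAL,cv2.CHAIN_APPROX_NONE)
        cn=max(cs,key=cv2.contourArea);pts=cn[:,0].astype(float)
        c0=back(c,pts.mean(0),.047,o)[0];best=None
        for t in np.arange(0,60,7.5):
            f=lambda v:np.array([cv2.pointPolygonTest(hexmask(c,o,v[0]/1e3,v[1]/1e3,v[2]/30),p,True) for p in pts])
            s=least_squares(f,[c0[0]*1e3,c0[1]*1e3,np.radians(t)*30],loss="soft_l1",diff_step=1e-4)
            if best is None or s.cost<best.cost: best=s
        x,y,t=best.x; t=np.degrees(t/30-V[2])%60
        out.append((x,y,t));print(round(d["conf"],2),np.round(d["pixel"]),"world",np.round([x,y],1),"plate",np.round(inplate(np.array([[x,y]])/1e3)[0],1),"th(plate) %.1f rms %.2f"%(t,np.sqrt(np.mean(best.fun**2))))
    return out
def draw(c,o,lst,name,crop=(0,280,0,560),f=1.42):
    S=3;im=cv2.resize(c["img"][:,:,::-1],None,fx=S,fy=S,interpolation=cv2.INTER_CUBIC)
    for x,y,t in lst:
        k=np.arange(6)*np.pi/3+np.radians(t)+V[2]+np.pi/6;r=.03464
        for z,col in((.032,(0,255,0)),(.063,(0,0,255))):
            q=proj(c,np.c_[x/1e3+r*np.cos(k),y/1e3+r*np.sin(k),np.full(6,z)],o)
            cv2.polylines(im,[np.int32(q*S+S/2)],True,col,1,cv2.LINE_AA)
    a,b,e,g=[int(v*S) for v in crop];im=im[a:b,e:g];im=cv2.resize(im,None,fx=f/S,fy=f/S,interpolation=cv2.INTER_AREA)
    cv2.imwrite(f"pics/{name}.png",im)
E
python3 - <<'E'
from hexfit import *
o,c=shot("wrist");print(pose(o))
l=fit(c,o);draw(c,o,l,"e_hex",(0,250,60,460),2)
E
```

```text
t 3.00 pos [ 566.  -176.6  177.2]  yaw(x-axis) 1.5563  tilt [-6.0e-04 -7.9e-03 -1.0e+00] F [ 0.7  0.6 -0.4] M [-0.05 -0.09  0.  ] w 0.0873
0.95 [214.  98.] world [521.7 -94.8] plate [-46.7 -65.8] th(plate) 4.7 rms 0.71
```

View pics/e_hex.png

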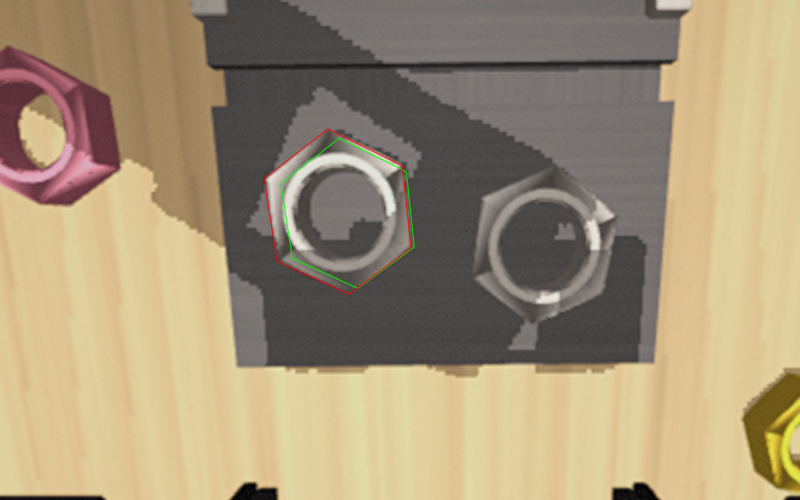

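Run:
```python
from hexfit import *
o,c=shot("wrist")
q=np.array([[547,167],[617,215],[606,292],[533,322],[474,280],[483,197]])/2.+[60,0]
qa=np.array([[330,128],[405,166],[413,246],[350,292],[277,260],[266,180]])/2.+[60,0]
for q in(qa,q):
    w=inplate(back(c,q,.060,o)); m=w.mean(0); a=np.degrees(np.arctan2(*(w-m).T[::-1]))
    print(m,np.hypot(*(w-m).T),np.round((a-30)%60,1))
    ct=w
```

```text
[-45.88011103 -65.24962987] [35.01904813 35.00788349 34.95100906 34.46600559 35.56587198 34.70505573] [4.3 3.8 6.  4.6 4.1 6. ]
[ 44.48190702 -80.16518065] [33.56158224 34.82970042 35.59633004 33.86661223 34.20047736 34.62863357] [59.3 52.6 55.4 53.9 55.  51.9]
```

```bash
cat > pp.py <<'E'
# pp.py px py z yawplate_deg step : plan to plate coords
import sys; from hexfit import *; from plan import plan
a=[float(v) for v in sys.argv[1:]]
w=toworld([a[:2]],0)[0]*1e3
o=robot.get_obs();print("plate now",inplate(o["position"][None])[0].round(1))
plan(w[0],w[1],a[2],np.radians(a[3])+V[2],*a[4:])
E
python3 pp.py -69.7 -67.4 90 94.7 40
```

```text
plate now [  -1.2 -146.3]
t 3.15 pos [ 566.8 -175.5  178.9]  yaw(x-axis) 1.5588  tilt [ 0.0022 -0.0095 -1.    ] F [0.8 0.5 0.1] M [ 0.02 -0.09 -0.01] w 0.0870
{"x":19.6,"y":-17.3,"z":22.2,"spin":-0.022},
{"x":20.0,"y":-16.8,"z":22.2,"spin":-0.022},
{"x":20.4,"y":-16.4,"z":22.2,"spin":-0.022},
{"x":20.7,"y":-15.9,"z":22.2,"spin":-0.022},
```

play_rows:
  commands:
    - {"x": 20, "y": -17, "z": 22, "spin": -0.022}
    - {"x": 20, "y": -17, "z": 22, "spin": -0.022}
    - {"x": 20, "y": -17, "z": 22, "spin": -0.022}
    - {"x": 20, "y": -16, "z": 22, "spin": -0.022}
    - {"x": 0, "y": 0, "z": 0, "spin": 0}
    - {"x": 0, "y": 0, "z": 0, "spin": 0}
  grip: 0.31
  newtons: 4

```text
time: 3.75
position: [0.5067, -0.0966, 0.0984]
tool_rot: [0.677, 0.736, 0.002, 0.017]
ft_force: [1.3, -0.4, 0.3]
grip_width: 0.0465
```

```bash
python3 pp.py -69.7 -67.4 38 94.7 20
```

```text
plate now [-61.6 -67.7]
t 3.75 pos [506.7 -96.6  98.4]  yaw(x-axis) 1.6541  tilt [ 0.028  -0.0207 -0.9994] F [ 1.3 -0.4  0.3] M [-0.04 -0.13  0.02] w 0.0465
{"x":0.3,"y":-2.0,"z":15.1,"spin":0.002},
{"x":0.2,"y":-2.0,"z":15.1,"spin":0.002},
{"x":0.2,"y":-2.0,"z":15.1,"spin":0.002},
{"x":0.2,"y":-2.0,"z":15.1,"spin":0.002},
```

play_rows:
  commands:
    - {"x": 0, "y": -8, "z": 5, "spin": 0}
    - {"x": 0, "y": 0, "z": 0, "spin": 0}
    - {"x": 0, "y": 0, "z": 0, "spin": 0}

```text
time: 4.05
position: [0.504, -0.1002, 0.0969]
tool_rot: [0.677, 0.736, 0.004, 0.023]
ft_force: [-0.4, -0.4, 0.4]
grip_width: 0.0287
```

```bash
python3 pp.py -69.7 -67.4 38 94.7 20
```

```text
plate now [-64.4 -71.3]
t 4.05 pos [ 504.  -100.2   96.9]  yaw(x-axis) 1.6535  tilt [ 0.0386 -0.0255 -0.9989] F [-0.4 -0.4  0.4] M [ 0.03 -0.1  -0.05] w 0.0287
{"x":1.4,"y":-1.7,"z":19.6,"spin":0.002},
{"x":1.4,"y":-1.7,"z":19.6,"spin":0.002},
{"x":1.4,"y":-1.7,"z":19.6,"spin":0.002},
```

Run:
```python
from h import *
o=robot.get_obs();print(pose(o),o["q"],o["joint_velocities"],o["joint_torque"])
```

```text
t 4.05 pos [ 504.  -100.2   96.9]  yaw(x-axis) 1.6535  tilt [ 0.0386 -0.0255 -0.9989] F [-0.4 -0.4  0.4] M [ 0.03 -0.1  -0.05] w 0.0287 [-0.40872434  0.51300364  1.83700679 -0.01179103  0.74604072 -0.4834281 ] [-0.00943503 -0.00699534 -0.00024376 -0.00197078  0.00873987 -0.00063074] [ 1.95732331e-01 -3.66770911e+01 -1.07754654e+01  2.21533631e-02
 -5.11578249e-02  1.12624696e-05]
```

play_rows:
  commands:
    - {"x": -10, "y": 18, "z": -30, "spin": 0}
    - {"x": -10, "y": 18, "z": -30, "spin": 0}
    - {"x": 0, "y": 0, "z": 0, "spin": 0}

```text
time: 4.35
position: [0.5412, -0.118, 0.1613]
tool_rot: [0.678, 0.735, 0.004, 0.023]
ft_force: [1.3, -0.9, 0.3]
grip_width: 0.027
```

```bash
cat > st.py <<'E'
import sys
from hexfit import *
def s(o): q=o["q"]; print("plate",inplate(o["position"][None])[0].round(1),pose(o)[:-1],"sum %.4f q4 %.4f"%(q[1]+q[2]+q[4]-np.pi,q[3]))
s(robot.get_obs())
for i in range(int(sys.argv[1])): cams.camera("top"); s(robot.get_obs())
E
python3 st.py 3
```

```text
plate [-27.  -88.8] t 4.35 pos [ 541.2 -118.   161.3]  yaw(x-axis) 1.6509  tilt [ 0.0395 -0.026  -0.9989] F [ 1.3 -0.9  0.3] M [ 0.03 -0.1   0.01] w 0.027 sum -0.0466 q4 -0.0098
plate [-29.8 -87.7] t 4.40 pos [ 538.5 -116.8  159.3]  yaw(x-axis) 1.6512  tilt [ 0.0343 -0.0238 -0.9991] F [-0.4  0.1 -1.3] M [ 0.06 -0.11 -0.03] w 0.026 sum -0.0410 q4 -0.0099
plate [-32.2 -86.4] t 4.45 pos [ 536.  -115.5  157.6]  yaw(x-axis) 1.6515  tilt [ 0.0296 -0.0217 -0.9993] F [ 0.1 -0.1  0.2] M [ 0.04 -0.08  0.04] w 0.026 sum -0.0358 q4 -0.0099
plate [-33.8 -85.6] t 4.50 pos [ 534.5 -114.7  156.4]  yaw(x-axis) 1.6518  tilt [ 0.0264 -0.0203 -0.9994] F [-0.6  0.1 -0.6] M [-0.02 -0.13  0.02] w 0.026 sum -0.0323 q4 -0.0098
```

```bash
python3 st.py 6
```

```text
plate [-33.8 -85.6] t 4.50 pos [ 534.5 -114.7  156.4]  yaw(x-axis) 1.6518  tilt [ 0.0264 -0.0203 -0.9994] F [-0.6  0.1 -0.6] M [-0.02 -0.13  0.02] w 0.026 sum -0.0323 q4 -0.0098
plate [-34.6 -85.2] t 4.55 pos [ 533.6 -114.3  155.8]  yaw(x-axis) 1.6520  tilt [ 0.0247 -0.0195 -0.9995] F [ 0.5  0.5 -0. ] M [ 0.01 -0.13  0.03] w 0.026 sum -0.0304 q4 -0.0098
plate [-34.9 -85. ] t 4.60 pos [ 533.4 -114.1  155.5]  yaw(x-axis) 1.6521  tilt [ 0.0241 -0.0192 -0.9995] F [ 0.  -0.6  0.5] M [-0.04 -0.09  0.  ] w 0.026 sum -0.0298 q4 -0.0098
plate [-34.8 -85. ] t 4.65 pos [ 533.5 -114.1  155.5]  yaw(x-axis) 1.6522  tilt [ 0.0242 -0.0193 -0.9995] F [-0. -0. -0.] M [ 0.04 -0.07  0.  ] w 0.026 sum -0.0298 q4 -0.0098
plate [-34.6 -85. ] t 4.70 pos [ 533.7 -114.1  155.5]  yaw(x-axis) 1.6523  tilt [ 0.0244 -0.0194 -0.9995] F [ 0.4  0.3 -0.6] M [-0.03 -0.11  0.02] w 0.027 sum -0.0301 q4 -0.0098
plate [-34.3 -85.1] t 4.75 pos [ 533.9 -114.2  155.7]  yaw(x-axis) 1.6523  tilt [ 0.0248 -0.0195 -0.9995] F [ 0.4 -0.1 -0.1] M [-0.01 -0.09 -0.01] w 0.027 sum -0.0306 q4 -0.0098
plate [-34.  -85.2] t 4.80 pos [ 534.2 -114.3  155.9]  yaw(x-axis) 1.6524  tilt [ 0.0254 -0.0198 -0.9995] F [-0.4  0.5 -0. ] M [-0.03 -0.14  0.03] w 0.027 sum -0.0312 q4 -0.0098
```

play_rows:
  commands:
    - {"x": -10, "y": 30, "z": -30, "spin": 0}
    - {"x": 0, "y": 0, "z": 0, "spin": 0}

```text
time: 5.0
position: [0.5614, -0.1199, 0.1849]
tool_rot: [0.678, 0.735, 0.0, 0.012]
ft_force: [1.0, 0.0, 0.3]
grip_width: 0.0268
```

```bash
python3 st.py 6
```

```text
plate [ -6.9 -90.7] t 5.00 pos [ 561.4 -119.9  184.9]  yaw(x-axis) 1.6524  tilt [ 0.0183 -0.0169 -0.9997] F [1.  0.  0.3] M [-0.06 -0.12  0.  ] w 0.026 sum -0.0234 q4 -0.0096
plate [-12.3 -88.5] t 5.05 pos [ 556.  -117.7  181.8]  yaw(x-axis) 1.6529  tilt [ 0.0077 -0.0126 -0.9999] F [-2.   0.3 -1. ] M [-0.   -0.1   0.07] w 0.027 sum -0.0119 q4 -0.0098
plate [-14.1 -87.8] t 5.10 pos [ 554.2 -117.   180.7]  yaw(x-axis) 1.6529  tilt [ 0.0043 -0.0112 -0.9999] F [ 0.   0.2 -0.6] M [-0.01 -0.08 -0.02] w 0.026 sum -0.0083 q4 -0.0098
plate [-14.7 -87.6] t 5.15 pos [ 553.6 -116.7  180.3]  yaw(x-axis) 1.6528  tilt [ 0.0035 -0.0108 -0.9999] F [ 0.1  0.3 -0.2] M [ 0.02 -0.16  0.04] w 0.027 sum -0.0074 q4 -0.0098
plate [-14.8 -87.6] t 5.20 pos [ 553.4 -116.7  180.2]  yaw(x-axis) 1.6527  tilt [ 0.0033 -0.0108 -0.9999] F [-0.7 -1.  -0.4] M [-0.01 -0.09 -0.01] w 0.027 sum -0.0073 q4 -0.0098
plate [-14.7 -87.6] t 5.25 pos [ 553.5 -116.8  180.2]  yaw(x-axis) 1.6527  tilt [ 0.0035 -0.0108 -0.9999] F [ 0.4 -0.2 -0.2] M [-0.01 -0.09 -0.02] w 0.026 sum -0.0074 q4 -0.0098
plate [-14.5 -87.7] t 5.30 pos [ 553.7 -116.9  180.4]  yaw(x-axis) 1.6527  tilt [ 0.0039 -0.011  -0.9999] F [-0.3  0.2 -0.5] M [-0.05 -0.14  0.05] w 0.026 sum -0.0079 q4 -0.0098
```

```bash
python3 pp.py -69.7 -67.4 70 94.7 49
```

```text
plate now [-14.5 -87.7]
t 5.30 pos [ 553.7 -116.9  180.4]  yaw(x-axis) 1.6527  tilt [ 0.0039 -0.011  -0.9999] F [-0.3  0.2 -0.5] M [-0.05 -0.14  0.05] w 0.0268
{"x":8.3,"y":-17.7,"z":36.8,"spin":0.002},
{"x":8.3,"y":-17.7,"z":36.8,"spin":0.002},
{"x":8.3,"y":-17.8,"z":36.8,"spin":0.002},
```

play_rows:
  commands:
    - {"x": 8, "y": -18, "z": 37, "spin": 0}

```text
time: 5.4
position: [0.5416, -0.1136, 0.1469]
tool_rot: [0.678, 0.735, -0.0, 0.013]
ft_force: [0.5, -0.7, -0.4]
grip_width: 0.027
```

```bash
python3 st.py 4 | tail -2
```

```text
plate [-36.4 -80.3] t 5.55 pos [ 531.9 -109.4  141.2]  yaw(x-axis) 1.6526  tilt [-0.0032 -0.0079 -1.    ] F [ 0.4 -0.3  1.1] M [-0.12 -0.1  -0.03] w 0.027 sum -0.0001 q4 -0.0104
plate [-33.6 -81.5] t 5.60 pos [ 534.7 -110.6  142.9]  yaw(x-axis) 1.6525  tilt [ 0.0022 -0.0102 -0.9999] F [ 0.1 -0.8 -0.2] M [-0.04 -0.09  0.01] w 0.027 sum -0.0060 q4 -0.0104
```

play_rows:
  commands:
    - {"x": 8, "y": -18, "z": 37, "spin": 0}

```text
time: 5.7
position: [0.5254, -0.1084, 0.1108]
tool_rot: [0.678, 0.735, 0.0, 0.014]
ft_force: [0.6, -1.4, -0.4]
grip_width: 0.027
```

```bash
python3 st.py 5 | tail -2;  python3 pp.py -69.7 -67.4 70 94.7 49
```

```text
plate [-50.7 -76. ] t 5.90 pos [ 517.6 -105.   106.7]  yaw(x-axis) 1.6525  tilt [ 0.0038 -0.0108 -0.9999] F [0.5 0.7 0.5] M [-0.02 -0.11  0.  ] w 0.027 sum -0.0077 q4 -0.0113
plate [-49.5 -76.5] t 5.95 pos [ 518.8 -105.5  107.4]  yaw(x-axis) 1.6525  tilt [ 0.0062 -0.0119 -0.9999] F [ 0.6 -0.6  0.5] M [-0.05 -0.14  0.  ] w 0.027 sum -0.0104 q4 -0.0113
plate now [-49.5 -76.5]
t 5.95 pos [ 518.8 -105.5  107.4]  yaw(x-axis) 1.6525  tilt [ 0.0062 -0.0119 -0.9999] F [ 0.6 -0.6  0.5] M [-0.05 -0.14  0.  ] w 0.0274
{"x":10.8,"y":-19.3,"z":37.4,"spin":0.005},
```

play_rows:
  commands:
    - {"x": 11, "y": -19, "z": 34, "spin": 0.005}

```text
time: 6.05
position: [0.5092, -0.1009, 0.0782]
tool_rot: [0.68, 0.733, 0.001, 0.016]
ft_force: [0.5, -0.4, -0.4]
grip_width: 0.0268
```

```bash
python3 st.py 7 | tail -1;  python3 pp.py -69.7 -67.4 38 94.7 49
python3 - <<'E'
from hexfit import *
o,c=shot("wrist","f")
E
```

```text
plate [-66.6 -68.7] t 6.40 pos [501.8 -97.6  74.8]  yaw(x-axis) 1.6474  tilt [ 0.0106 -0.0137 -0.9998] F [-0.2  0.3 -0.4] M [-0.02 -0.08 -0.01] w 0.027 sum -0.0151 q4 -0.0126
plate now [-66.6 -68.7]
t 6.40 pos [501.8 -97.6  74.8]  yaw(x-axis) 1.6474  tilt [ 0.0106 -0.0137 -0.9998] F [-0.2  0.3 -0.4] M [-0.02 -0.08 -0.01] w 0.0274
{"x":1.6,"y":-3.0,"z":36.8,"spin":-0.000},
```

View pics/f.png

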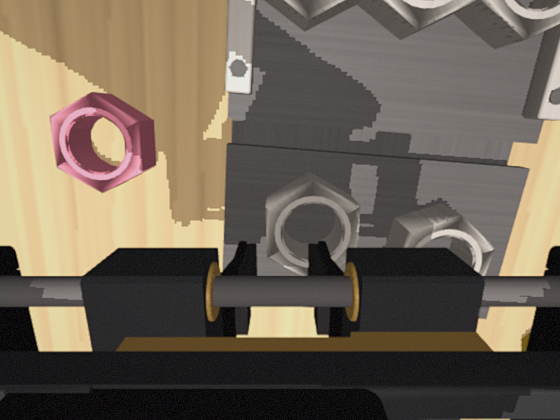

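play_rows:
  commands:
    - {"x": 2, "y": -3, "z": 32, "spin": 0}

```text
time: 6.55
position: [0.5038, -0.0983, 0.0461]
tool_rot: [0.679, 0.734, 0.001, 0.014]
ft_force: [0.8, -0.1, -1.0]
grip_width: 0.027
```

```bash
python3 st.py 6 | tail -2
```

```text
plate [-69.2 -67.5] t 6.80 pos [499.2 -96.4  43.3]  yaw(x-axis) 1.6474  tilt [ 0.0109 -0.0139 -0.9998] F [0.  0.9 0.3] M [-0.05 -0.1   0.04] w 0.026 sum -0.0154 q4 -0.0139
plate [-68.9 -67.6] t 6.85 pos [499.4 -96.5  43.5]  yaw(x-axis) 1.6474  tilt [ 0.0116 -0.0142 -0.9998] F [ 0.2 -0.1  0.1] M [-0.01 -0.12 -0.04] w 0.027 sum -0.0162 q4 -0.0139
```

play_rows:
  commands:
    - {"x": 0, "y": 0, "z": 4, "spin": 0}
  grip: 0.0
  newtons: 6

```text
time: 6.95
position: [0.5006, -0.097, 0.0407]
tool_rot: [0.679, 0.734, -0.001, 0.01]
ft_force: [-0.7, -0.4, 0.7]
grip_width: 0.0236
```

```bash
python3 st.py 8 | tail -5
```

```text
plate [-68.6 -67.7] t 7.15 pos [499.7 -96.6  39.9]  yaw(x-axis) 1.6474  tilt [ 0.0122 -0.0144 -0.9998] F [ 0.6 -0.2  0.8] M [-0.01 -0.13 -0.04] w 0.010 sum -0.0169 q4 -0.0141
plate [-68.7 -67.7] t 7.20 pos [499.6 -96.6  39.8]  yaw(x-axis) 1.6474  tilt [ 0.0121 -0.0144 -0.9998] F [0.2 0.1 0.9] M [-0.03 -0.13  0.01] w 0.006 sum -0.0167 q4 -0.0141
plate [-68.8 -67.7] t 7.25 pos [499.6 -96.6  39.7]  yaw(x-axis) 1.6473  tilt [ 0.0119 -0.0143 -0.9998] F [ 0.1 -0.5  0.1] M [-0.08 -0.07 -0.02] w 0.004 sum -0.0166 q4 -0.0141
plate [-68.8 -67.7] t 7.30 pos [499.6 -96.6  39.7]  yaw(x-axis) 1.6474  tilt [ 0.0119 -0.0143 -0.9998] F [-0.7  0.7  0.4] M [ 0.02 -0.1  -0.04] w 0.002 sum -0.0165 q4 -0.0141
plate [-68.8 -67.7] t 7.35 pos [499.5 -96.6  39.6]  yaw(x-axis) 1.6474  tilt [ 0.0117 -0.0142 -0.9998] F [ 0.7 -1.2 -0.4] M [-0.06 -0.1   0.05] w 0.001 sum -0.0163 q4 -0.0141
```

Run:
```python
from hexfit import *
o,c=shot("wrist","g"); o2,c2=shot("side"); 
cv2.imwrite("pics/g_side.png",cv2.resize(c2["img"][150:300,180:380,::-1],None,fx=4,fy=4,interpolation=cv2.INTER_CUBIC))
```

```text
(no output)
```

View pics/g.png

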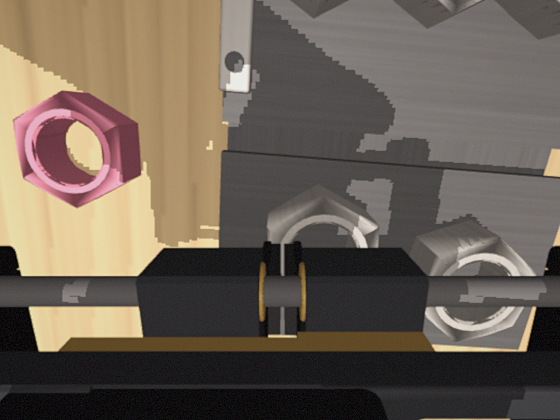

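View pics/g_side.png

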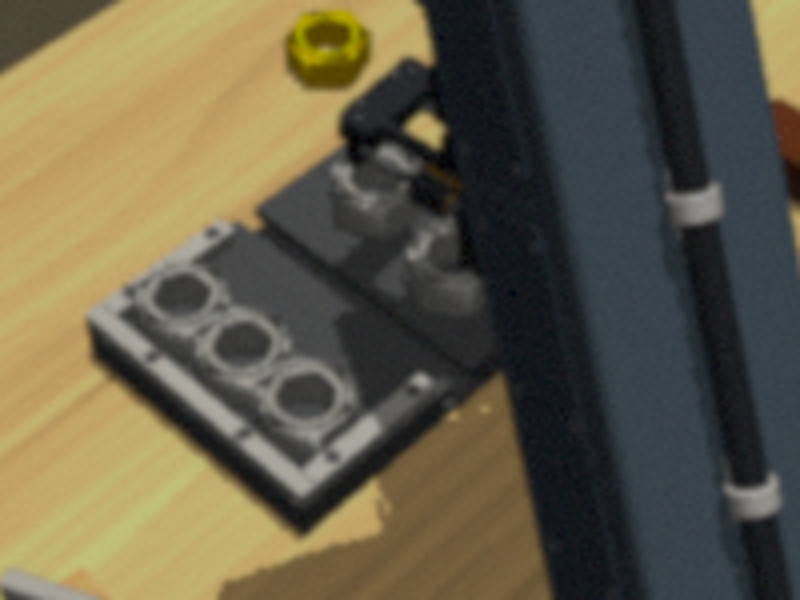

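Run:
```python
from hexfit import *
o,c=shot("wrist"); 
a=toworld([[-46.3,-65.5]],0)[0]*1e3; b=toworld([[43.5,-79]],0)[0]*1e3
draw(c,o,[(a[0],a[1],4.7),(b[0],b[1],-5.3)],"h",(0,420,0,560),1.4)
T=o["position"]; r=R.from_quat(o["tool_rot"]).as_matrix()
print(proj(c,[T,T+r[:,1]*.015,T-r[:,1]*.015,T-r[:,2]*.0187],o))
```

```text
[[280.02473992 241.22385187]
 [304.60678096 241.24739497]
 [255.44058339 241.20030675]
 [279.84463981 253.27978838]]
```

View pics/h.png

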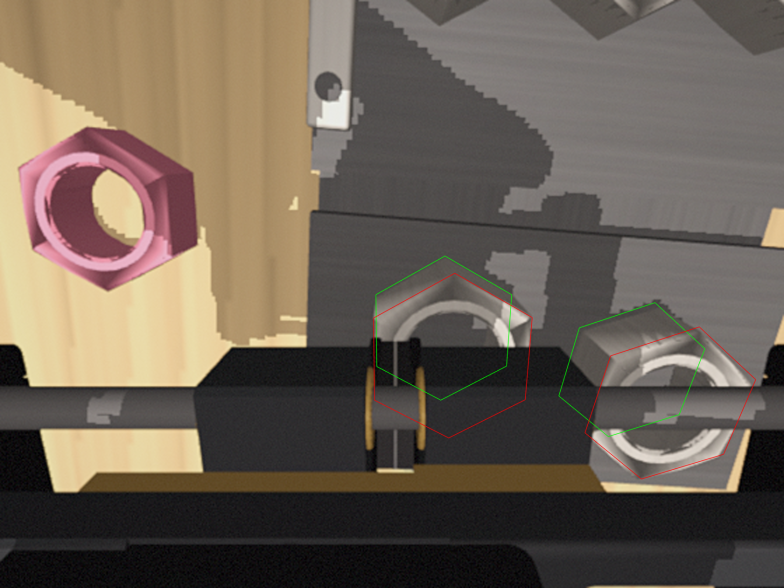

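Run:
```python
from hexfit import *
o,c=shot("wrist"); print(pose(o))
T=o["position"]; r=R.from_quat(o["tool_rot"]).as_matrix()
for up in (0,.0235): print(proj(c,[T+r[:,0]*a+r[:,1]*b-r[:,2]*up for a in(-.0095,.0095) for b in (-.015,0,.015)],o).round(0).tolist())
im=c["img"][200:350,200:420,::-1]
im=np.clip(im.astype(float)*2.2,0,255).astype(np.uint8)
cv2.imwrite("pics/h2.png",cv2.resize(im,None,fx=3.6,fy=3.6,interpolation=cv2.INTER_CUBIC))
```

```text
t 7.50 pos [499.4 -96.5  39.5]  yaw(x-axis) 1.6474  tilt [ 0.0116 -0.0142 -0.9998] F [-0.4  0.9 -0. ] M [-0.08 -0.1   0.  ] w 0.0007
[[256.0, 256.0], [280.0, 256.0], [304.0, 256.0], [255.0, 226.0], [280.0, 226.0], [305.0, 226.0]]
[[253.0, 273.0], [280.0, 273.0], [307.0, 273.0], [252.0, 240.0], [280.0, 240.0], [308.0, 240.0]]
```

View pics/h2.png

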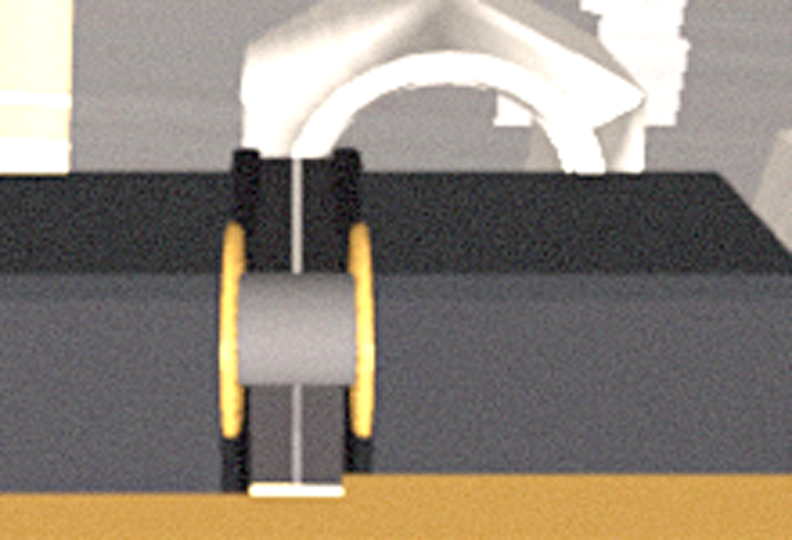

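Run:
```python
from hexfit import *
o=robot.get_obs();T=o["position"]; r=R.from_quat(o["tool_rot"]).as_matrix()
c=cams.camera("side"); print(proj(c,[T,T-r[:,2]*.07],o))
c=cams.camera("top"); print(proj(c,[T,T-r[:,2]*.07],o))
c["img"]; cv2.imwrite("pics/i.png",cv2.resize(c["img"][160:300,200:400,::-1],None,fx=4,fy=4,interpolation=cv2.INTER_CUBIC))
```

```text
[[298.3183549  223.23951516]
 [299.21619864 206.64476517]]
[[300.16738555 238.82655081]
 [301.22842481 238.27101197]]
```

View pics/i.png

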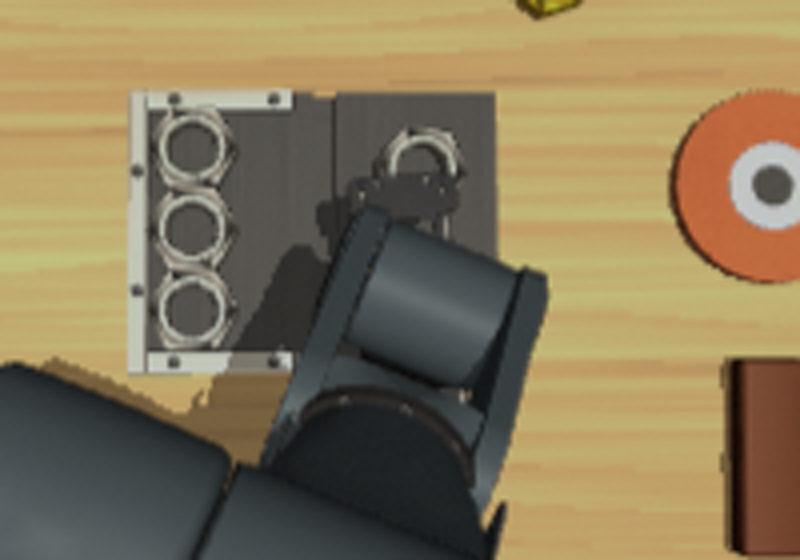

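play_rows:
  commands:
    - {"x": 0, "y": 0, "z": 3, "spin": 0}

```text
time: 7.75
position: [0.4998, -0.0967, 0.0366]
tool_rot: [0.679, 0.734, -0.001, 0.009]
ft_force: [-0.0, -0.7, 0.4]
grip_width: 0.0001
```

```bash
python3 st.py 4 | tail -3
```

```text
plate [-69.1 -67.6] t 7.85 pos [499.3 -96.5  36.1]  yaw(x-axis) 1.6473  tilt [ 0.011  -0.0139 -0.9998] F [ 0.8 -0.   0.7] M [ 0.   -0.05 -0.  ] w 0.000 sum -0.0155 q4 -0.0142
plate [-69.1 -67.6] t 7.90 pos [499.3 -96.5  36.2]  yaw(x-axis) 1.6474  tilt [ 0.011  -0.0139 -0.9998] F [ 0.3 -1.   0.5] M [-0.   -0.08  0.02] w 0.000 sum -0.0156 q4 -0.0142
plate [-69.  -67.6] t 7.95 pos [499.3 -96.5  36.3]  yaw(x-axis) 1.6474  tilt [ 0.0112 -0.014  -0.9998] F [ 0.  -0.1  0.2] M [ 0.1  -0.13  0.04] w 0.000 sum -0.0157 q4 -0.0142
```

play_rows:
  commands:
    - {"x": 0, "y": 0, "z": 5, "spin": 0}

```text
time: 8.05
position: [0.4997, -0.0967, 0.0347]
tool_rot: [0.679, 0.734, -0.001, 0.009]
ft_force: [-12.3, 5.0, 78.8]
grip_width: 0.0001
```

```bash
python3 st.py 4 | tail -3
python3 - <<'E'
from hexfit import *
o,c=shot("wrist"); 
a=toworld([[-46.3,-65.5]],0)[0]*1e3; b=toworld([[43.5,-79]],0)[0]*1e3
draw(c,o,[(a[0],a[1],4.7),(b[0],b[1],-5.3)],"j",(150,330,180,480),2.6)
E
```

```text
plate [-68.6 -67.8] t 8.15 pos [499.7 -96.7  35.1]  yaw(x-axis) 1.6478  tilt [ 0.0129 -0.015  -0.9998] F [-5.7  2.4 32.1] M [ 0.38  1.04 -0.02] w 0.000 sum -0.0177 q4 -0.0148
plate [-68.6 -67.8] t 8.20 pos [499.7 -96.7  35.1]  yaw(x-axis) 1.6478  tilt [ 0.0131 -0.0151 -0.9998] F [-5.2  1.9 32.6] M [ 0.35  1.03 -0.01] w 0.000 sum -0.0179 q4 -0.0147
plate [-68.6 -67.8] t 8.25 pos [499.8 -96.7  35.1]  yaw(x-axis) 1.6477  tilt [ 0.0133 -0.0151 -0.9998] F [-5.6  2.4 32.3] M [ 0.34  1.01 -0.02] w 0.000 sum -0.0181 q4 -0.0147
```

View pics/j.png

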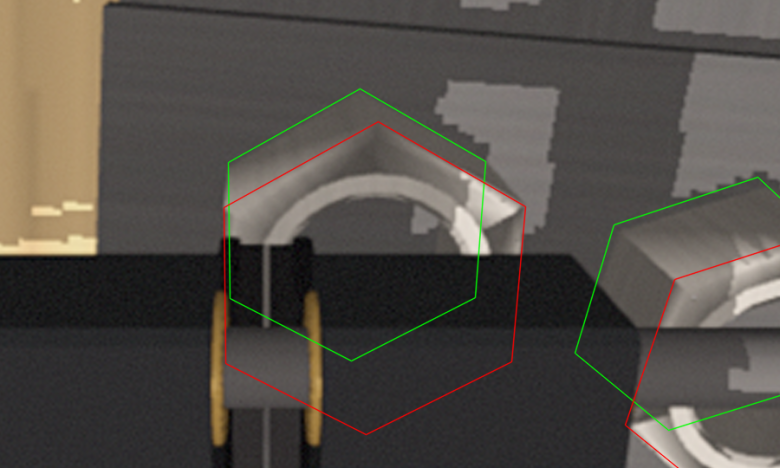

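play_rows:
  commands:
    - {"x": 0, "y": 0, "z": -45, "spin": 0}

```text
time: 8.4
position: [0.4955, -0.0947, 0.0765]
tool_rot: [0.679, 0.734, -0.003, 0.005]
ft_force: [-0.0, -0.2, 0.0]
grip_width: 0.0004
```

```bash
python3 st.py 4 | tail -1; python3 pp.py 70 -40 95 94.7 49
```

```text
plate [-68.4 -67.4] t 8.60 pos [500.  -96.3  81. ]  yaw(x-axis) 1.6478  tilt [ 0.016  -0.0163 -0.9997] F [-1.   0.5 -0.3] M [-0.   -0.1   0.05] w 0.000 sum -0.0210 q4 -0.0130
plate now [-68.4 -67.4]
t 8.60 pos [500.  -96.3  81. ]  yaw(x-axis) 1.6478  tilt [ 0.016  -0.0163 -0.9997] F [-1.   0.5 -0.3] M [-0.   -0.1   0.05] w 0.0006
{"x":5.3,"y":46.7,"z":-4.7,"spin":0.000},
{"x":5.3,"y":46.7,"z":-4.7,"spin":0.000},
{"x":5.3,"y":46.7,"z":-4.7,"spin":0.000},
```

play_rows:
  commands:
    - {"x": 5, "y": 47, "z": -5, "spin": 0}
    - {"x": 5, "y": 47, "z": -5, "spin": 0}
    - {"x": 5, "y": 30, "z": -5, "spin": 0}

```text
time: 8.9
position: [0.6139, -0.0691, 0.0914]
tool_rot: [0.681, 0.732, -0.005, 0.002]
ft_force: [0.1, -0.7, 0.9]
grip_width: 0.0002
```

```bash
python3 st.py 5 | tail -1
python3 - <<'E'
from hexfit import *
o=robot.get_obs();T=o["position"]; r=R.from_quat(o["tool_rot"]).as_matrix()
c=cams.camera("side"); p=proj(c,[T,T-r[:,2]*.0187,T-r[:,2]*.07],o);print(p)
im=cv2.resize(c["img"][120:260,200:400,::-1],None,fx=4,fy=4,interpolation=cv2.INTER_CUBIC)
for q in p: cv2.circle(im,tuple(np.int32((q-[200,120])*4)),3,(0,0,255),-1)
cv2.imwrite("pics/k.png",im)
E
```

```text
plate [ 41.8 -39.6] t 9.15 pos [610.3 -69.1  91. ]  yaw(x-axis) 1.6443  tilt [-0.0073 -0.0095 -0.9999] F [-0.7  0.1 -0.2] M [ 0.02 -0.09  0.  ] w 0.000 sum 0.0043 q4 -0.0137
[[262.74156974 195.36968115]
 [262.51512344 190.68365386]
 [261.86793111 177.29080619]]
```

View pics/k.png

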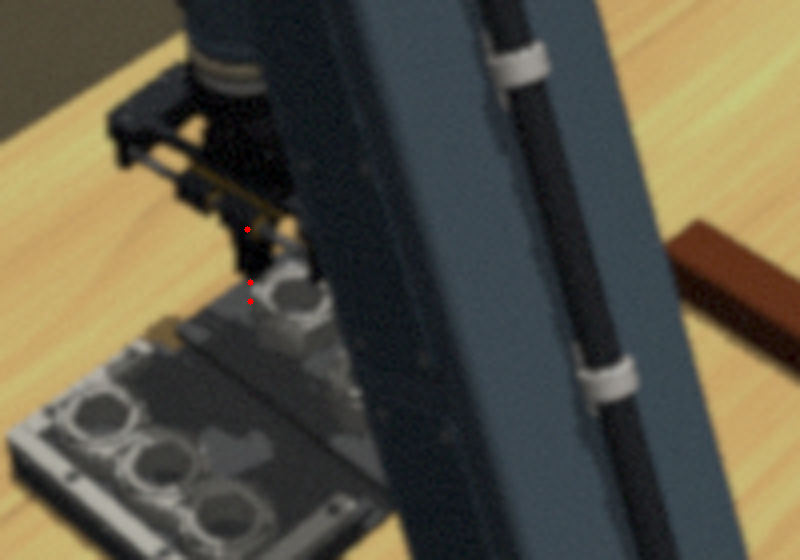

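Run:
```python
from h import *
o=robot.get_obs();c=cams.camera("wrist");m=np.linalg.inv(c["mount"])
for row in (241.5,248,275):
  for x in (.0095,.02,.0375):
    z=np.linspace(-.15,0.02,500);P=np.c_[np.full(500,x),np.zeros(500),z];p=P@m[:3,:3].T+m[:3,3]
    r=c["cy"]+c["fy"]*p[:,1]/p[:,2]; print(row,x,"z",z[np.argmin(abs(r-row))])
cv2.imwrite("pics/l.png",np.clip(c["img"][:,:,::-1].astype(float)*2.5,0,255).astype(np.uint8))
```

```text
241.5 0.0095 z -0.025310621242484982
241.5 0.02 z -0.05256513026052105
241.5 0.0375 z -0.09855711422845692
248 0.0095 z -0.03450901803607215
248 0.02 z -0.06040080160320642
248 0.0375 z -0.10332665330661323
275 0.0095 z -0.06414829659318637
275 0.02 z -0.08527054108216432
275 0.0375 z -0.12002004008016032
```

View pics/l.png

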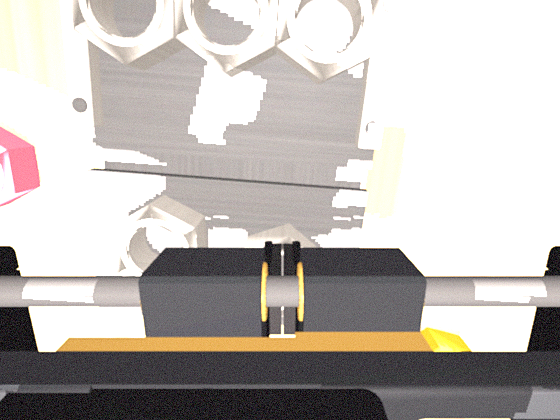

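play_rows:
  commands:
    - {"x": -10, "y": -48, "z": 8, "spin": 0}
  grip: 0.31

```text
time: 9.35
position: [0.5707, -0.0836, 0.0854]
tool_rot: [0.68, 0.733, -0.003, 0.006]
ft_force: [-0.5, -1.6, 0.5]
grip_width: 0.0034
```

```bash
python3 st.py 4 | tail -1
```

```text
plate [ -6.6 -53.2] t 9.55 pos [561.8 -82.4  83.7]  yaw(x-axis) 1.6417  tilt [-0.0101 -0.0083 -0.9999] F [ 1.3 -0.4  0.7] M [-0.   -0.13 -0.  ] w 0.016 sum 0.0069 q4 -0.0146
```

play_rows:
  commands:
    - {"x": -10, "y": -48, "z": 8, "spin": 0}

```text
time: 9.65
position: [0.5252, -0.0975, 0.0785]
tool_rot: [0.681, 0.732, -0.003, 0.006]
ft_force: [1.0, -1.9, -0.4]
grip_width: 0.0232
```

```bash
python3 st.py 4 | tail -1; python3 pp.py -69.7 -66.4 60 94.7 49
```

```text
plate [-51.5 -66.6] t 9.85 pos [516.8 -95.6  76.8]  yaw(x-axis) 1.6403  tilt [-0.0099 -0.0083 -0.9999] F [ 1.4 -0.4  0.7] M [-0.03 -0.18 -0.01] w 0.026 sum 0.0060 q4 -0.0160
plate now [-51.5 -66.6]
t 9.85 pos [516.8 -95.6  76.8]  yaw(x-axis) 1.6403  tilt [-0.0099 -0.0083 -0.9999] F [ 1.4 -0.4  0.7] M [-0.03 -0.18 -0.01] w 0.0267
{"x":1.6,"y":-18.1,"z":16.8,"spin":-0.007},
```

play_rows:
  commands:
    - {"x": 2, "y": -18, "z": 30, "spin": -0.007}

```text
time: 9.95
position: [0.5071, -0.0983, 0.0503]
tool_rot: [0.679, 0.734, -0.003, 0.008]
ft_force: [0.7, -1.4, 0.6]
grip_width: 0.0266
```

```bash
python3 st.py 6 | tail -1; python3 pp.py -69.7 -66.4 12 94.7 49
python3 - <<'E'
from hexfit import *
o,c=shot("wrist"); 
a=toworld([[-46.3,-65.5]],0)[0]*1e3; b=toworld([[43.5,-79]],0)[0]*1e3
draw(c,o,[(a[0],a[1],4.7),(b[0],b[1],-5.3)],"m",(150,350,150,450),2.6)
T=o["position"]; r=R.from_quat(o["tool_rot"]).as_matrix()
d=a/1e3-T; print("nut in tool", r[:,0]@d, r[:,1]@d)
E
```

```text
plate [-67.4 -66.9] t 10.25 pos [501.  -95.8  47.9]  yaw(x-axis) 1.6475  tilt [-0.0063 -0.0097 -0.9999] F [-0.8  0.1  0.1] M [ 0.07 -0.14  0.02] w 0.026 sum 0.0021 q4 -0.0178
plate now [-67.4 -66.9]
t 10.25 pos [501.  -95.8  47.9]  yaw(x-axis) 1.6475  tilt [-0.0063 -0.0097 -0.9999] F [-0.8  0.1  0.1] M [ 0.07 -0.14  0.02] w 0.0268
{"x":0.6,"y":-2.3,"z":35.9,"spin":-0.000},
nut in tool 7.251180440549035e-05 0.021426841750583448
```

View pics/m.png

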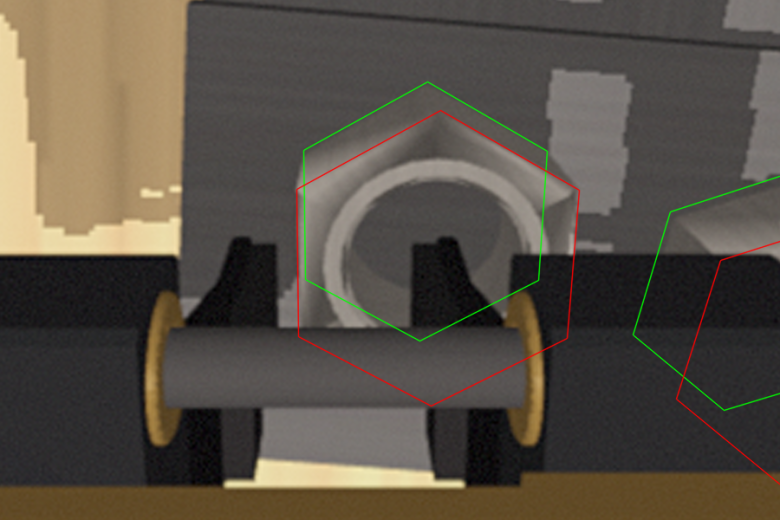

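play_rows:
  commands:
    - {"x": 0, "y": -1, "z": 14, "spin": 0}

```text
time: 10.4
position: [0.5029, -0.0968, 0.036]
tool_rot: [0.679, 0.734, -0.005, 0.004]
ft_force: [0.6, 0.1, -0.9]
grip_width: 0.0268
```

```bash
python3 st.py 5 | tail -1
```

```text
plate [-67.9 -67.2] t 10.65 pos [500.5 -96.1  34.6]  yaw(x-axis) 1.6478  tilt [-0.0052 -0.0102 -0.9999] F [ 0.5  1.  -0.1] M [ 0.02 -0.14  0.01] w 0.026 sum 0.0008 q4 -0.0186
```

Past the previous contact height? Continue carefully.

play_rows:
  commands:
    - {"x": 0, "y": -1, "z": 8, "spin": 0}

```text
time: 10.75
position: [0.5009, -0.0967, 0.0277]
tool_rot: [0.679, 0.734, -0.005, 0.003]
ft_force: [-0.4, -0.1, 0.8]
grip_width: 0.0272
```

```bash
python3 st.py 4 | tail -1
```

```text
plate [-69.1 -67.3] t 10.95 pos [499.3 -96.2  26.5]  yaw(x-axis) 1.6477  tilt [-0.0056 -0.01   -0.9999] F [-0.5 -1.4 -0.4] M [-0.   -0.16 -0.01] w 0.026 sum 0.0013 q4 -0.0191
```

play_rows:
  commands:
    - {"x": 0, "y": -1, "z": 12, "spin": 0}

```text
time: 11.05
position: [0.4996, -0.0969, 0.0152]
tool_rot: [0.679, 0.734, -0.005, 0.003]
ft_force: [0.4, -0.6, -0.4]
grip_width: 0.0269
```

```bash
python3 st.py 4 | tail -1
```

```text
plate [-70.8 -67.3] t 11.25 pos [497.6 -96.1  13.9]  yaw(x-axis) 1.6476  tilt [-0.0071 -0.0093 -0.9999] F [ 0.1 -0.7  1.2] M [-0.   -0.11 -0.01] w 0.026 sum 0.0030 q4 -0.0199
```

play_rows:
  commands:
    - {"x": 0, "y": 0, "z": 0, "spin": 0}
  grip: 0.0
  newtons: 6

```text
time: 11.35
position: [0.4977, -0.0962, 0.0138]
tool_rot: [0.679, 0.734, -0.006, 0.001]
ft_force: [-0.8, 0.9, -0.4]
grip_width: 0.0233
```

```bash
python3 st.py 7 | tail -4
```

```text
plate [-71.  -67.2] t 11.55 pos [497.4 -96.1  14. ]  yaw(x-axis) 1.6478  tilt [-0.0076 -0.0092 -0.9999] F [-2.  -0.1  0.6] M [ 0.07 -0.3   0.04] w 0.010 sum 0.0035 q4 -0.0200
plate [-70.9 -67.2] t 11.60 pos [497.4 -96.1  14. ]  yaw(x-axis) 1.6478  tilt [-0.0073 -0.0093 -0.9999] F [-0.7  0.3 -0.2] M [ 0.   -0.08  0.01] w 0.010 sum 0.0032 q4 -0.0199
plate [-70.9 -67.2] t 11.65 pos [497.4 -96.1  14. ]  yaw(x-axis) 1.6478  tilt [-0.0074 -0.0093 -0.9999] F [-1.4  0.4  0.4] M [ 0.05 -0.12  0.05] w 0.010 sum 0.0032 q4 -0.0199
plate [-70.9 -67.2] t 11.70 pos [497.4 -96.   14. ]  yaw(x-axis) 1.6478  tilt [-0.0073 -0.0093 -0.9999] F [-1.1  0.9  0.1] M [ 0.04 -0.06  0.01] w 0.010 sum 0.0032 q4 -0.0199
```

```bash
python3 pp.py -54.75 26 13 90 24
```

```text
plate now [-70.9 -67.2]
t 11.70 pos [497.4 -96.   14. ]  yaw(x-axis) 1.6478  tilt [-0.0073 -0.0093 -0.9999] F [-1.1  0.9  0.1] M [ 0.04 -0.06  0.01] w 0.0105
{"x":22.9,"y":5.9,"z":0.2,"spin":0.021},
{"x":23.0,"y":5.5,"z":0.2,"spin":0.021},
{"x":23.1,"y":5.0,"z":0.2,"spin":0.021},
{"x":23.2,"y":4.5,"z":0.2,"spin":0.021},
```

play_rows:
  commands:
    - {"x": 14, "y": 4, "z": 0.2, "spin": 0.02}
    - {"x": 14, "y": 4, "z": 0.2, "spin": 0.02}
  newtons: 10

```text
time: 11.9
position: [0.5051, -0.0697, 0.0139]
tool_rot: [0.695, 0.719, -0.006, 0.003]
ft_force: [-0.2, -1.6, 1.9]
grip_width: 0.01
```

```bash
python3 st.py 4; python3 pp.py -54.75 26 13 90 24
```

```text
plate [-63.4 -40.7] t 11.90 pos [505.1 -69.7  13.9]  yaw(x-axis) 1.6034  tilt [-0.004  -0.0116 -0.9999] F [-0.2 -1.6  1.9] M [-0.11 -0.08 -0.01] w 0.010 sum -0.0000 q4 -0.0213
plate [-63.1 -38.7] t 11.95 pos [505.4 -67.6  13.9]  yaw(x-axis) 1.6039  tilt [-0.0035 -0.0106 -0.9999] F [1.  2.  0.9] M [ 0.15 -0.24 -0.  ] w 0.010 sum -0.0002 q4 -0.0194
plate [-63.3 -39.3] t 12.00 pos [505.2 -68.2  14. ]  yaw(x-axis) 1.6066  tilt [-0.0038 -0.0107 -0.9999] F [-0.7  1.7  2. ] M [ 0.33 -0.23  0.  ] w 0.010 sum 0.0000 q4 -0.0197
plate [-63.4 -39.8] t 12.05 pos [505.1 -68.7  14. ]  yaw(x-axis) 1.6070  tilt [-0.0039 -0.0108 -0.9999] F [0.3 1.8 3.3] M [ 0.32 -0.32  0.08] w 0.010 sum 0.0001 q4 -0.0200
plate [-63.5 -40.1] t 12.10 pos [505.  -69.   13.9]  yaw(x-axis) 1.6066  tilt [-0.0041 -0.0108 -0.9999] F [2.1 0.9 4.2] M [ 0.32 -0.26  0.09] w 0.010 sum 0.0003 q4 -0.0202
plate now [-63.5 -40.1]
t 12.10 pos [505.  -69.   13.9]  yaw(x-axis) 1.6066  tilt [-0.0041 -0.0108 -0.9999] F [2.1 0.9 4.2] M [ 0.32 -0.26  0.09] w 0.0106
{"x":21.9,"y":3.8,"z":0.3,"spin":0.014},
{"x":21.9,"y":3.5,"z":0.3,"spin":0.014},
{"x":22.0,"y":3.2,"z":0.3,"spin":0.014},
```

play_rows:
  commands:
    - {"x": 16, "y": 3, "z": 0, "spin": 0.018}
    - {"x": 16, "y": 3, "z": 0, "spin": 0.018}

```text
time: 12.3
position: [0.511, -0.0398, 0.0139]
tool_rot: [0.708, 0.706, -0.005, 0.004]
ft_force: [-1.2, -1.8, 2.2]
grip_width: 0.0104
```

```bash
python3 st.py 4|tail -2; python3 pp.py -54.75 26 13 90 24
```

```text
plate [-57.6  -9.8] t 12.45 pos [511.1 -38.8  13.9]  yaw(x-axis) 1.5702  tilt [-0.0023 -0.0121 -0.9999] F [0.4 2.1 1.9] M [ 0.32 -0.23  0.05] w 0.010 sum -0.0011 q4 -0.0213
plate [-57.7 -10.1] t 12.50 pos [511.  -39.1  14. ]  yaw(x-axis) 1.5695  tilt [-0.0023 -0.0121 -0.9999] F [1.  2.5 3.1] M [ 0.37 -0.2   0.12] w 0.010 sum -0.0011 q4 -0.0213
plate now [-57.7 -10.1]
t 12.50 pos [511.  -39.1  14. ]  yaw(x-axis) 1.5695  tilt [-0.0023 -0.0121 -0.9999] F [1.  2.5 3.1] M [ 0.37 -0.2   0.12] w 0.0105
{"x":18.1,"y":1.5,"z":0.5,"spin":0.002},
{"x":18.1,"y":1.5,"z":0.5,"spin":0.002},
```

play_rows:
  commands:
    - {"x": 17, "y": 1.5, "z": 0, "spin": 0.003}
    - {"x": 17, "y": 1.5, "z": 0, "spin": 0.003}

```text
time: 12.7
position: [0.5151, -0.0091, 0.0139]
tool_rot: [0.711, 0.703, -0.005, 0.005]
ft_force: [-0.3, -2.3, 4.5]
grip_width: 0.0103
```

```bash
python3 st.py 4|tail -2; python3 pp.py -54.75 36 13 90 24
python3 - <<'E'
from hexfit import *
o,c=shot("wrist")
T=o["position"]; r=R.from_quat(o["tool_rot"]).as_matrix();n=(T+r[:,1]*.02475)*1e3
L=[(n[0],n[1],0.)]
for x in(-60,0,60):
    w=toworld([[x,91]],0)[0]*1e3;L.append((w[0],w[1],0))
draw(c,o,L,"n",(0,330,50,450),1.9)
E
```

```text
plate [-53.8  21.2] t 12.85 pos [515.   -7.8  13.9]  yaw(x-axis) 1.5628  tilt [-7.000e-04 -1.360e-02 -9.999e-01] F [0.7 2.2 4.4] M [ 0.35 -0.21  0.04] w 0.010 sum -0.0022 q4 -0.0232
plate [-53.9  20.9] t 12.90 pos [514.9  -8.1  13.9]  yaw(x-axis) 1.5622  tilt [-7.000e-04 -1.370e-02 -9.999e-01] F [-0.   2.4  4.6] M [ 0.4  -0.12  0.07] w 0.010 sum -0.0022 q4 -0.0233
plate now [-53.9  20.9]
t 12.90 pos [514.9  -8.1  13.9]  yaw(x-axis) 1.5622  tilt [-7.000e-04 -1.370e-02 -9.999e-01] F [-0.   2.4  4.6] M [ 0.4  -0.12  0.07] w 0.0104
{"x":15.1,"y":-0.9,"z":0.9,"spin":-0.003},
```

View pics/n.png

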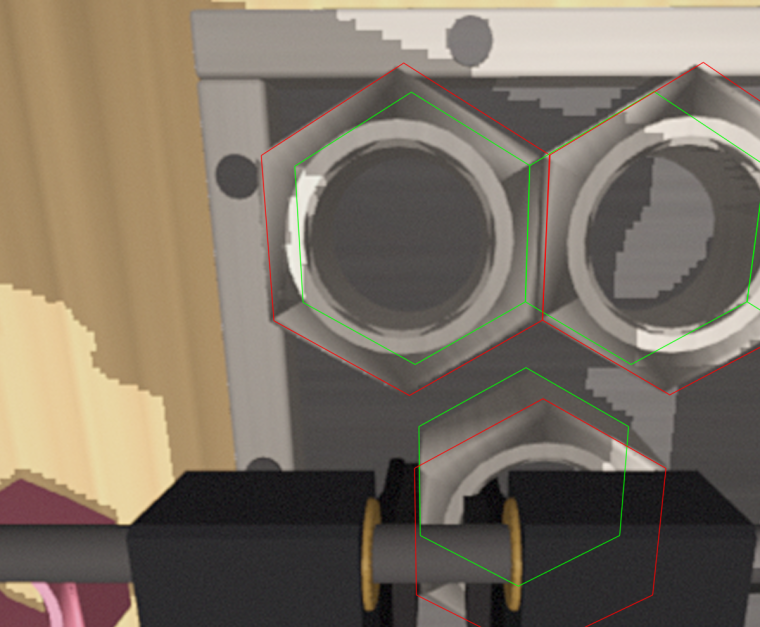

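play_rows:
  commands:
    - {"x": 15, "y": -0.6, "z": 0, "spin": -0.003}

```text
time: 13.05
position: [0.5154, 0.0045, 0.0139]
tool_rot: [0.71, 0.704, -0.005, 0.006]
ft_force: [1.0, -2.5, 4.3]
grip_width: 0.0105
```

```bash
python3 st.py 4|tail -2
```

```text
plate [-54.3  36.2] t 13.20 pos [514.6   7.3  13.9]  yaw(x-axis) 1.5649  tilt [-2.000e-04 -1.330e-02 -9.999e-01] F [1.3 1.4 5.7] M [ 0.34 -0.18 -0.  ] w 0.010 sum -0.0023 q4 -0.0226
plate [-54.3  36.2] t 13.25 pos [514.6   7.2  13.9]  yaw(x-axis) 1.5648  tilt [-3.000e-04 -1.320e-02 -9.999e-01] F [0.6 1.1 5.3] M [ 0.32 -0.21  0.07] w 0.010 sum -0.0021 q4 -0.0224
```

play_rows:
  commands:
    - {"x": 3, "y": 0, "z": 0, "spin": 0}

```text
time: 13.35
position: [0.5146, 0.0097, 0.0139]
tool_rot: [0.709, 0.705, -0.005, 0.005]
ft_force: [-0.8, -3.4, 3.5]
grip_width: 0.0102
```

```bash
python3 st.py 4|tail -2
```

```text
plate [-54.4  39.2] t 13.50 pos [514.6  10.2  13.9]  yaw(x-axis) 1.5650  tilt [-4.000e-04 -1.320e-02 -9.999e-01] F [0.2 0.1 4.1] M [-0.12 -0.14 -0.03] w 0.010 sum -0.0020 q4 -0.0225
plate [-54.4  39.2] t 13.55 pos [514.5  10.2  13.9]  yaw(x-axis) 1.5648  tilt [-4.000e-04 -1.310e-02 -9.999e-01] F [ 0.2 -0.4  5.1] M [-0.11 -0.12 -0.08] w 0.010 sum -0.0020 q4 -0.0224
```

play_rows:
  commands:
    - {"x": 2, "y": 0, "z": 0, "spin": 0}

```text
time: 13.65
position: [0.5143, 0.0111, 0.0139]
tool_rot: [0.709, 0.705, -0.006, 0.005]
ft_force: [-2.5, -10.0, 5.3]
grip_width: 0.0104
```

```bash
python3 st.py 3|tail -2
python3 - <<'E'
from hexfit import *
o,c=shot("wrist")
L=[]
for x in((-30,39),(-60,91),(0,91),(60,91)):
    w=toworld([x],0)[0]*1e3;L.append((w[0],w[1],0))
draw(c,o,L,"p",(0,330,50,450),1.9)
E
```

```text
plate [-54.7  40.1] t 13.75 pos [514.2  11.2  13.9]  yaw(x-axis) 1.5656  tilt [-0.0013 -0.0146 -0.9999] F [-1.6 -5.6  5.2] M [-1.    0.1  -0.14] w 0.010 sum -0.0012 q4 -0.0252
plate [-54.7  40.1] t 13.80 pos [514.2  11.1  13.9]  yaw(x-axis) 1.5654  tilt [-0.0013 -0.0145 -0.9999] F [-1.5 -4.8  5.1] M [-0.99  0.06 -0.12] w 0.010 sum -0.0013 q4 -0.0250
```

View pics/p.png

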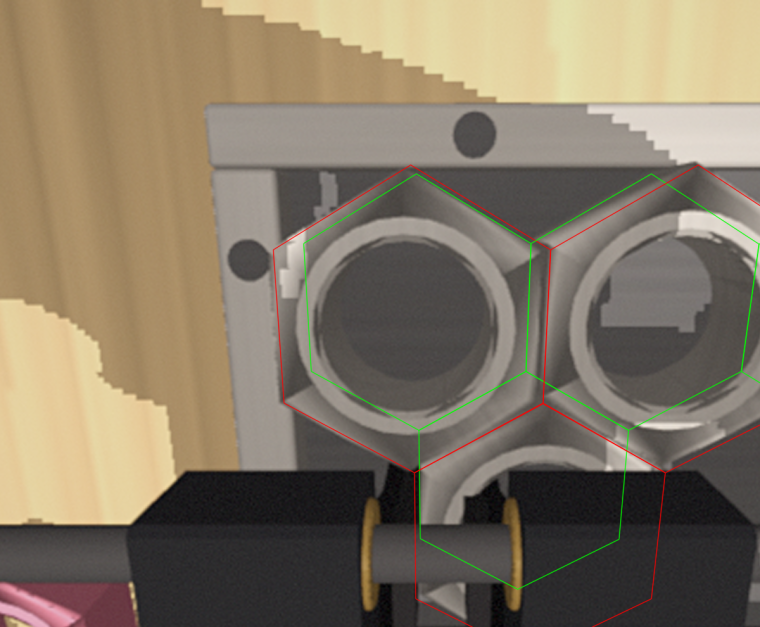

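play_rows:
  commands:
    - {"x": 0, "y": 0, "z": 0, "spin": 0}
  grip: 0.27

```text
time: 13.95
position: [0.5135, 0.0111, 0.0135]
tool_rot: [0.709, 0.705, -0.006, 0.004]
ft_force: [0.1, 0.4, 0.5]
grip_width: 0.0139
```

```bash
python3 st.py 4|tail -1
```

```text
plate [-55.3  40.5] t 14.15 pos [513.6  11.5  13.4]  yaw(x-axis) 1.5652  tilt [-0.0026 -0.0139 -0.9999] F [-0.5  0.  -0.3] M [-0.03 -0.15  0.01] w 0.021 sum 0.0002 q4 -0.0244
```

play_rows:
  commands:
    - {"x": 0, "y": 0, "z": -45, "spin": 0}
  grip: 0.31

```text
time: 14.25
position: [0.5087, 0.013, 0.0529]
tool_rot: [0.709, 0.705, -0.01, -0.002]
ft_force: [1.2, 0.5, 0.2]
grip_width: 0.0249
```

```bash
python3 st.py 4|tail -1; python3 pp.py 68 -81 60 84.7 46
```

```text
plate [-54.7  41.3] t 14.45 pos [514.3  12.3  59. ]  yaw(x-axis) 1.5655  tilt [-8.000e-04 -1.410e-02 -9.999e-01] F [ 1.1 -0.8 -0.7] M [ 0.04 -0.11  0.02] w 0.026 sum -0.0017 q4 -0.0211
plate now [-54.7  41.3]
t 14.45 pos [514.3  12.3  59. ]  yaw(x-axis) 1.5655  tilt [-8.000e-04 -1.410e-02 -9.999e-01] F [ 1.1 -0.8 -0.7] M [ 0.04 -0.11  0.02] w 0.0267
{"x":-30.6,"y":30.7,"z":-0.3,"spin":0.023},
{"x":-29.8,"y":31.4,"z":-0.3,"spin":0.023},
{"x":-29.1,"y":32.0,"z":-0.3,"spin":0.023},
{"x":-28.4,"y":32.7,"z":-0.3,"spin":0.023},
```

play_rows:
  commands:
    - {"x": -30, "y": 31, "z": -2, "spin": 0.023}

```text
time: 14.55
position: [0.538, -0.0139, 0.0599]
tool_rot: [0.716, 0.698, -0.008, -0.001]
ft_force: [0.1, 0.4, 0.2]
grip_width: 0.0266
```

```bash
python3 st.py 3|tail -1
```

```text
plate [-21.5   9.8] t 14.70 pos [547.2 -19.3  61. ]  yaw(x-axis) 1.5407  tilt [ 0.0017 -0.0147 -0.9999] F [ 0.1  1.  -0.5] M [ 0.01 -0.09 -0.02] w 0.026 sum -0.0049 q4 -0.0199
```

play_rows:
  commands:
    - {"x": -30, "y": 31, "z": 0, "spin": 0.023}

```text
time: 14.8
position: [0.5699, -0.0458, 0.0595]
tool_rot: [0.725, 0.689, -0.008, -0.0]
ft_force: [0.7, 0.9, -0.7]
grip_width: 0.027
```

```bash
python3 st.py 3|tail -1
```

```text
plate [  9.9 -22.1] t 14.95 pos [578.4 -51.4  60.8]  yaw(x-axis) 1.5160  tilt [ 0.0026 -0.0149 -0.9999] F [-1.2  0.8 -0.5] M [ 0.02 -0.09 -0.02] w 0.026 sum -0.0065 q4 -0.0186
```

play_rows:
  commands:
    - {"x": -30, "y": 31, "z": 0, "spin": 0.023}

```text
time: 15.05
position: [0.6001, -0.0778, 0.0592]
tool_rot: [0.733, 0.68, -0.007, -0.0]
ft_force: [0.6, 0.8, -0.8]
grip_width: 0.0273
```

```bash
python3 st.py 3|tail -1;python3 pp.py 68 -81 55 84.7 46
```

```text
plate [ 39.8 -54.4] t 15.20 pos [608.2 -83.9  60.8]  yaw(x-axis) 1.4918  tilt [ 0.0029 -0.015  -0.9999] F [-0.5  0.4  0.5] M [ 0.01 -0.08  0.01] w 0.026 sum -0.0073 q4 -0.0174
plate now [ 39.8 -54.4]
t 15.20 pos [608.2 -83.9  60.8]  yaw(x-axis) 1.4918  tilt [ 0.0029 -0.015  -0.9999] F [-0.5  0.4  0.5] M [ 0.01 -0.08  0.01] w 0.0269
{"x":-24.4,"y":30.1,"z":5.8,"spin":0.019},
```

play_rows:
  commands:
    - {"x": -24, "y": 30, "z": 12, "spin": 0.019}

```text
time: 15.3
position: [0.6306, -0.1055, 0.0487]
tool_rot: [0.74, 0.673, -0.006, 0.002]
ft_force: [-0.7, -0.2, -0.1]
grip_width: 0.0272
```

```bash
python3 st.py 6 | tail -1
python3 - <<'E'
from hexfit import *
o,c=shot("wrist"); 
b=toworld([[43.5,-79]],0)[0]*1e3
draw(c,o,[(b[0],b[1],-5.3)],"q",(150,350,150,450),2.6)
T=o["position"]; r=R.from_quat(o["tool_rot"]).as_matrix()
d=b/1e3-T; print("nut in tool", r[:,0]@d, r[:,1]@d)
E
```

```text
plate [ 65.9 -79.1] t 15.60 pos [ 634.2 -108.7   48.7]  yaw(x-axis) 1.4737  tilt [-3.000e-04 -1.360e-02 -9.999e-01] F [-1.  -0.   0.5] M [ 0.   -0.08 -0.02] w 0.027 sum -0.0041 q4 -0.0164
nut in tool -0.0013262205528067933 -0.02237335932047326
```

View pics/q.png

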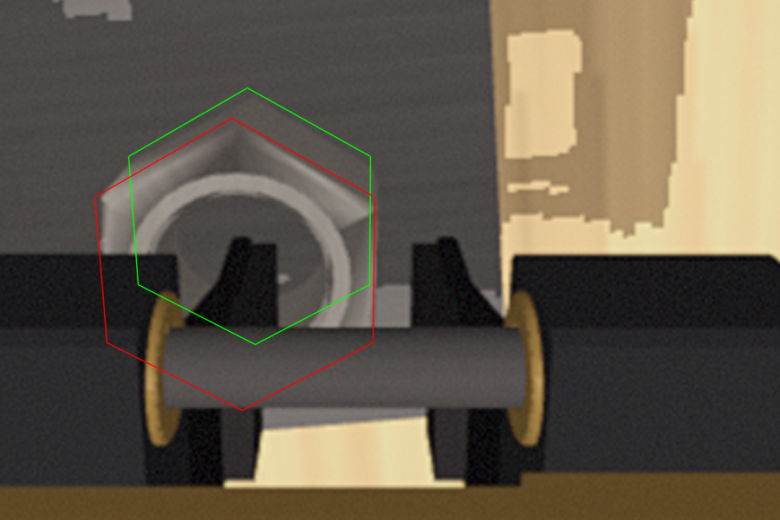

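play_rows:
  commands:
    - {"x": -3, "y": 1, "z": 14, "spin": 0}

```text
time: 15.75
position: [0.6361, -0.1114, 0.0367]
tool_rot: [0.74, 0.673, -0.004, 0.007]
ft_force: [0.2, -0.1, 0.4]
grip_width: 0.0266
```

```bash
python3 st.py 4 | tail -1
```

```text
plate [ 66. -82.] t 15.95 pos [ 634.3 -111.6   34.3]  yaw(x-axis) 1.4741  tilt [-0.0015 -0.0132 -0.9999] F [ 0.4  0.9 -1. ] M [ 0.04 -0.1   0.03] w 0.026 sum -0.0029 q4 -0.0167
```

play_rows:
  commands:
    - {"x": -1, "y": 0.5, "z": 9, "spin": 0}

```text
time: 16.05
position: [0.6359, -0.1129, 0.0262]
tool_rot: [0.74, 0.672, -0.004, 0.006]
ft_force: [0.1, 0.5, 0.3]
grip_width: 0.0267
```

```bash
python3 st.py 4 | tail -1
```

```text
plate [ 66.1 -83.1] t 16.25 pos [ 634.4 -112.7   24.8]  yaw(x-axis) 1.4740  tilt [-0.0024 -0.0129 -0.9999] F [ 0.8 -0.1 -0.3] M [ 0.01 -0.08 -0.06] w 0.027 sum -0.0020 q4 -0.0169
```

play_rows:
  commands:
    - {"x": 0, "y": 0, "z": 12, "spin": 0}

```text
time: 16.35
position: [0.6361, -0.1134, 0.0141]
tool_rot: [0.741, 0.672, -0.004, 0.006]
ft_force: [0.5, 0.6, 0.7]
grip_width: 0.0271
```

```bash
python3 st.py 4 | tail -1
```

```text
plate [ 65.5 -83. ] t 16.55 pos [ 633.8 -112.6   12.1]  yaw(x-axis) 1.4739  tilt [-0.0037 -0.0124 -0.9999] F [-0.1  0.6  0.1] M [ 0.01 -0.17  0.01] w 0.027 sum -0.0006 q4 -0.0172
```

play_rows:
  commands:
    - {"x": 0, "y": 0, "z": -1, "spin": 0}
  grip: 0.0
  newtons: 10

```text
time: 16.65
position: [0.6338, -0.1127, 0.013]
tool_rot: [0.741, 0.672, -0.006, 0.003]
ft_force: [-0.4, 0.2, -0.7]
grip_width: 0.024
```

```bash
python3 st.py 6 | tail -2;  python3 pp.py 56 26 13 90 24
```

```text
plate [ 66.  -83.1] t 16.90 pos [ 634.3 -112.7   13.4]  yaw(x-axis) 1.4738  tilt [-0.0026 -0.0126 -0.9999] F [ 0.5  0.3 -0.4] M [-0.1  -0.22 -0.04] w 0.010 sum -0.0017 q4 -0.0170
plate [ 66.  -83.1] t 16.95 pos [ 634.2 -112.7   13.4]  yaw(x-axis) 1.4739  tilt [-0.0027 -0.0126 -0.9999] F [-0.2 -0.1  0.1] M [ 0.05 -0.18  0.01] w 0.010 sum -0.0016 q4 -0.0170
plate now [ 66.  -83.1]
t 16.95 pos [ 634.2 -112.7   13.4]  yaw(x-axis) 1.4739  tilt [-0.0027 -0.0126 -0.9999] F [-0.2 -0.1  0.1] M [ 0.05 -0.18  0.01] w 0.0103
{"x":21.5,"y":-4.0,"z":0.1,"spin":-0.018},
{"x":21.6,"y":-3.6,"z":0.1,"spin":-0.018},
{"x":21.7,"y":-3.2,"z":0.1,"spin":-0.018},
{"x":21.7,"y":-2.8,"z":0.1,"spin":-0.018},
{"x":21.8,"y":-2.4,"z":0.1,"spin":-0.018},
```

play_rows:
  commands:
    - {"x": 16, "y": -3, "z": 0.2, "spin": -0.018}
    - {"x": 16, "y": -3, "z": 0.1, "spin": -0.018}

```text
time: 17.15
position: [0.6323, -0.0821, 0.0134]
tool_rot: [0.728, 0.685, -0.005, 0.006]
ft_force: [-0.9, -0.3, 2.0]
grip_width: 0.0105
```

```bash
python3 st.py 4 | tail -1
```

```text
plate [ 63.4 -51. ] t 17.35 pos [631.9 -80.6  13.4]  yaw(x-axis) 1.5100  tilt [-9.000e-04 -1.350e-02 -9.999e-01] F [0.9 1.5 3.7] M [ 0.26 -0.03 -0.07] w 0.010 sum -0.0029 q4 -0.0178
```

play_rows:
  commands:
    - {"x": 17, "y": -3, "z": 0.1, "spin": -0.018}
    - {"x": 17, "y": -3, "z": 0, "spin": -0.018}

```text
time: 17.55
position: [0.6291, -0.048, 0.0134]
tool_rot: [0.716, 0.698, -0.005, 0.007]
ft_force: [0.5, -1.9, 3.8]
grip_width: 0.0102
```

```bash
python3 st.py 4 | tail -1;  python3 pp.py 56 26 13 90 24
```

```text
plate [ 59.9 -17. ] t 17.75 pos [628.5 -46.6  13.4]  yaw(x-axis) 1.5462  tilt [ 9.000e-04 -1.450e-02 -9.999e-01] F [0.1 1.6 4.8] M [ 0.35  0.05 -0.07] w 0.010 sum -0.0043 q4 -0.0190
plate now [ 59.9 -17. ]
t 17.75 pos [628.5 -46.6  13.4]  yaw(x-axis) 1.5462  tilt [ 9.000e-04 -1.450e-02 -9.999e-01] F [0.1 1.6 4.8] M [ 0.35  0.05 -0.07] w 0.0105
{"x":21.5,"y":-2.4,"z":0.2,"spin":-0.010},
{"x":21.5,"y":-2.2,"z":0.2,"spin":-0.010},
```

play_rows:
  commands:
    - {"x": 18, "y": -2.2, "z": 0, "spin": -0.01}
    - {"x": 18, "y": -2, "z": 0, "spin": -0.01}

```text
time: 17.95
position: [0.6265, -0.013, 0.0134]
tool_rot: [0.709, 0.705, -0.005, 0.008]
ft_force: [-0.4, -1.7, 6.2]
grip_width: 0.0102
```

```bash
python3 st.py 5 | tail -1;  python3 pp.py 55.3 36 13 90 24;python3 - <<'E'
from hexfit import *
o,c=shot("wrist")
L=[]
for x in((-30,39),(-60,91),(0,91),(60,91)):
    w=toworld([x],0)[0]*1e3;L.append((w[0],w[1],0))
T=o["position"]; r=R.from_quat(o["tool_rot"]).as_matrix();n=(T-r[:,1]*.02475)*1e3
L+=[(n[0],n[1],0)]
draw(c,o,L,"r",(0,330,0,450),1.8)
E
```

```text
plate [57.2 19.3] t 18.20 pos [626.  -10.2  13.4]  yaw(x-axis) 1.5654  tilt [ 0.003  -0.0149 -0.9999] F [0.3 3.2 5.9] M [ 0.42 -0.04 -0.05] w 0.010 sum -0.0056 q4 -0.0194
plate now [57.2 19.3]
t 18.20 pos [626.  -10.2  13.4]  yaw(x-axis) 1.5654  tilt [ 0.003  -0.0149 -0.9999] F [0.3 3.2 5.9] M [ 0.42 -0.04 -0.05] w 0.0104
{"x":16.7,"y":-1.9,"z":0.4,"spin":-0.000},
```

View pics/r.png

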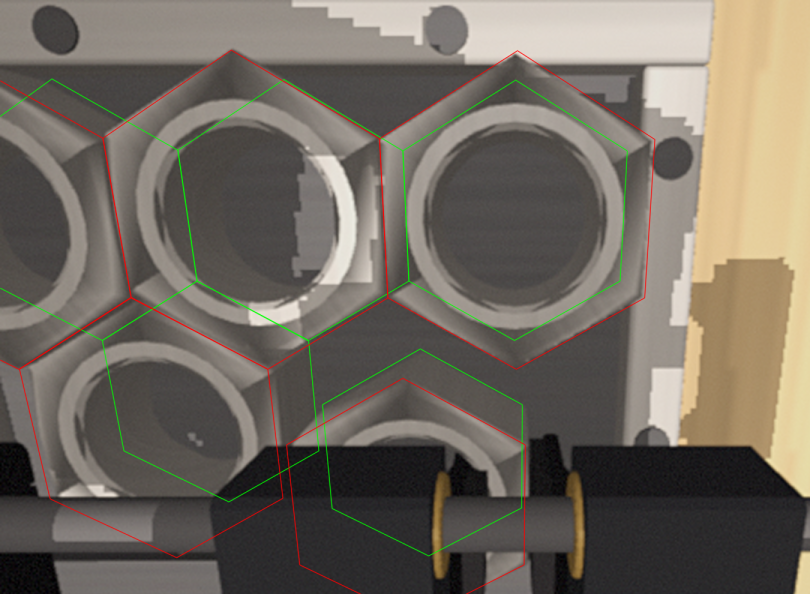

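play_rows:
  commands:
    - {"x": 15.5, "y": -1.5, "z": 0, "spin": 0}

```text
time: 18.35
position: [0.6253, 0.0046, 0.0134]
tool_rot: [0.709, 0.705, -0.004, 0.007]
ft_force: [0.3, -3.6, 3.9]
grip_width: 0.0107
```

```bash
python3 st.py 4 | tail -1
```

```text
plate [55.3 37.9] t 18.55 pos [624.2   8.4  13.3]  yaw(x-axis) 1.5657  tilt [ 0.0028 -0.0125 -0.9999] F [0.4 2.6 6. ] M [ 0.43 -0.14 -0.  ] w 0.010 sum -0.0047 q4 -0.0165
```

play_rows:
  commands:
    - {"x": 3, "y": -0.5, "z": 0, "spin": 0}

```text
time: 18.65
position: [0.6236, 0.0116, 0.0133]
tool_rot: [0.708, 0.706, -0.004, 0.006]
ft_force: [-0.3, -11.2, 1.6]
grip_width: 0.0105
```

```bash
python3 st.py 4 | tail -1
```

```text
plate [54.4 41.4] t 18.85 pos [623.3  11.8  13.3]  yaw(x-axis) 1.5674  tilt [ 0.0022 -0.0134 -0.9999] F [-1.2 -3.6  4.3] M [-0.71  0.06  0.12] w 0.010 sum -0.0042 q4 -0.0179
```

play_rows:
  commands:
    - {"x": 2, "y": -0.5, "z": 0, "spin": 0}

```text
time: 18.95
position: [0.6232, 0.012, 0.0133]
tool_rot: [0.707, 0.707, -0.005, 0.007]
ft_force: [0.3, -12.0, 2.3]
grip_width: 0.0105
```

```bash
python3 st.py 4 | tail -1
```

```text
plate [54.2 41.5] t 19.15 pos [623.1  12.   13.3]  yaw(x-axis) 1.5691  tilt [ 0.0027 -0.0168 -0.9999] F [-1.  -9.8  4.1] M [-1.47 -0.05  0.09] w 0.010 sum -0.0051 q4 -0.0224
```

play_rows:
  commands:
    - {"x": 0, "y": 0, "z": 0, "spin": 0}
  grip: 0.27

```text
time: 19.25
position: [0.6225, 0.0122, 0.0128]
tool_rot: [0.708, 0.706, -0.005, 0.006]
ft_force: [-0.4, -0.7, 0.5]
grip_width: 0.0137
```

```bash
python3 st.py 3|tail -1
```

```text
plate [53.1 42.8] t 19.40 pos [622.   13.3  12.4]  yaw(x-axis) 1.5686  tilt [ 6.000e-04 -1.510e-02 -9.999e-01] F [-0.2  0.7 -1. ] M [-0.01 -0.07  0.03] w 0.021 sum -0.0028 q4 -0.0206
```

play_rows:
  commands:
    - {"x": 0, "y": 0, "z": -48, "spin": 0}

```text
time: 19.5
position: [0.6157, 0.0157, 0.0529]
tool_rot: [0.708, 0.706, -0.01, -0.002]
ft_force: [0.6, -0.6, -0.4]
grip_width: 0.0226
```

```bash
python3 st.py 3|tail -1; python3 pp.py 0 -5 90 90 46
```

```text
plate [55.  44.5] t 19.65 pos [624.   14.9  62.5]  yaw(x-axis) 1.5688  tilt [ 0.0056 -0.0149 -0.9999] F [ 1.3 -0.9 -0.6] M [ 0.02 -0.12  0.02] w 0.023 sum -0.0077 q4 -0.0177
plate now [55.  44.5]
t 19.65 pos [624.   14.9  62.5]  yaw(x-axis) 1.5688  tilt [ 0.0056 -0.0149 -0.9999] F [ 1.3 -0.9 -0.6] M [ 0.02 -0.12  0.02] w 0.0232
{"x":-24.6,"y":-27.6,"z":-13.8,"spin":0.002},
{"x":-24.7,"y":-27.6,"z":-13.8,"spin":0.002},
```

play_rows:
  commands:
    - {"x": -25, "y": -28, "z": -14, "spin": 0.002}
  grip: 0.46

```text
time: 19.75
position: [0.5973, -0.0074, 0.0752]
tool_rot: [0.707, 0.707, -0.002, 0.007]
ft_force: [-0.8, -0.0, 0.2]
grip_width: 0.0263
```

```bash
python3 st.py 3|tail -1
```

```text
plate [25.3 19.6] t 19.90 pos [594.1  -9.8  76.5]  yaw(x-axis) 1.5653  tilt [ 0.0037 -0.0139 -0.9999] F [ 0.6  0.2 -0.2] M [ 0.05 -0.07  0.01] w 0.035 sum -0.0063 q4 -0.0168
```

play_rows:
  commands:
    - {"x": -25, "y": -28, "z": -14, "spin": 0}

```text
time: 20.0
position: [0.5679, -0.0326, 0.0892]
tool_rot: [0.708, 0.706, -0.003, 0.006]
ft_force: [-1.3, -0.9, 0.6]
grip_width: 0.0383
```

```bash
python3 st.py 5|tail -1
python3 - <<'E'
from hexfit import *
o,c=shot("wrist")
L=[]
for x in((-30,39),(30,39),(-60,91),(0,91),(60,91)):
    w=toworld([x],0)[0]*1e3;L.append((w[0],w[1],0))
draw(c,o,[],"s1",(0,250,100,480),2.1)
draw(c,o,L,"s2",(0,250,100,480),2.1)
E
```

```text
plate [-2.2 -4.7] t 20.25 pos [566.5 -33.9  90.3]  yaw(x-axis) 1.5649  tilt [ 0.0042 -0.0134 -0.9999] F [ 0.2 -1.  -0.3] M [-0.08 -0.08  0.01] w 0.039 sum -0.0073 q4 -0.0156
```

View pics/s1.png

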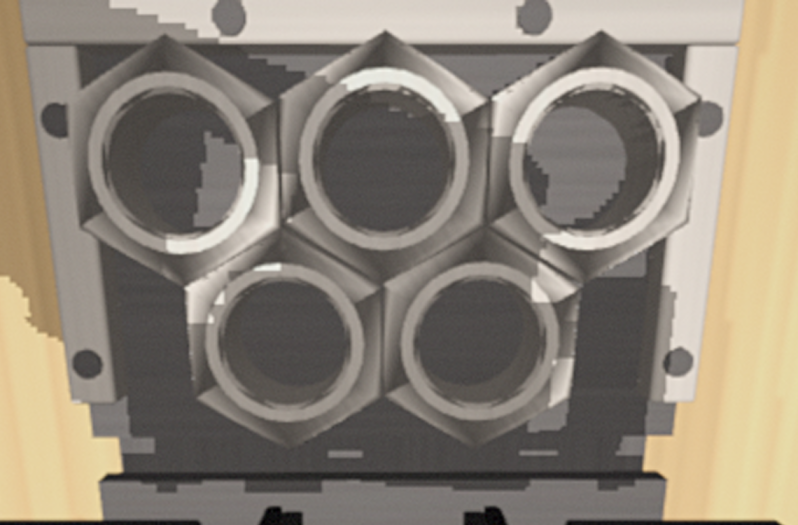

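View pics/s2.png

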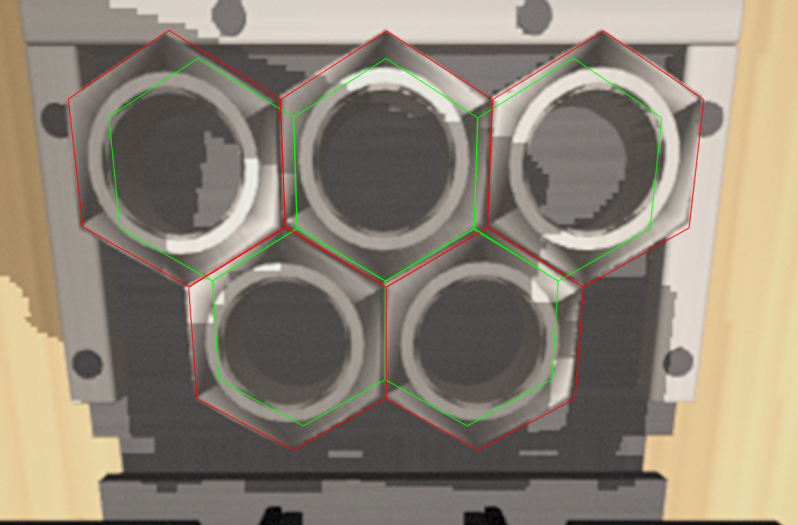

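```bash
python3 - <<'E'
from hexfit import *
o,c=shot("top")
print(back(c,[[137,231],[190,234],[188,260],[137,256]],.045), back(c,[[170.7,244]],.085))
E
python3 plan.py 480 240 200 1.5708 48
```

```text
[[0.52719549 0.39164989 0.045     ]
 [0.51677285 0.23359048 0.045     ]
 [0.43943664 0.23879803 0.045     ]
 [0.45279378 0.39012136 0.045     ]] [[0.48645254 0.28151847 0.085     ]]
t 20.35 pos [566.6 -33.7  90.2]  yaw(x-axis) 1.5659  tilt [ 0.004  -0.0136 -0.9999] F [-0.7 -0.7 -0.4] M [-0.01 -0.12 -0.01] w 0.0399
{"x":39.0,"y":-12.6,"z":-15.7,"spin":-0.001},
{"x":39.1,"y":-12.5,"z":-15.7,"spin":-0.001},
{"x":39.1,"y":-12.5,"z":-15.7,"spin":-0.001},
{"x":39.1,"y":-12.5,"z":-15.7,"spin":-0.001},
{"x":39.1,"y":-12.5,"z":-15.7,"spin":-0.001},
{"x":39.1,"y":-12.4,"z":-15.7,"spin":-0.001},
{"x":39.1,"y":-12.4,"z":-15.7,"spin":-0.001},
```

play_rows:
  commands:
    - {"x": 44, "y": -14, "z": -18, "spin": 0}
    - {"x": 44, "y": -16, "z": -18, "spin": 0}
    - {"x": 44, "y": -16, "z": -18, "spin": 0}
    - {"x": 44, "y": -16, "z": -18, "spin": 0}
    - {"x": 30, "y": -16, "z": -18, "spin": 0}
  grip: 0.7

```text
time: 20.85
position: [0.4935, 0.1774, 0.1742]
tool_rot: [0.711, 0.703, -0.003, 0.006]
ft_force: [0.5, 0.2, -0.6]
grip_width: 0.0601
```

```bash
python3 st.py 8|tail -1
python3 - <<'E'
from hexfit import *
o,c=shot("wrist"); print(pose(o)); np.save("stop.npy",dict(o=o,c={k:c[k] for k in c}),allow_pickle=True)
draw(c,o,[],"t1",(0,260,0,560),1.42)
for d in nets.outline_of(c,"stop_grip"): print(d["conf"],d["pixel"])
E
```

```text
plate [-75.4 202.1] t 21.25 pos [494.4 173.2 173.2]  yaw(x-axis) 1.5552  tilt [ 0.0025 -0.0138 -0.9999] F [ 0.5 -0.3 -0.2] M [-0.04 -0.14 -0.02] w 0.061 sum -0.0006 q4 -0.0165
t 21.25 pos [494.4 173.2 173.2]  yaw(x-axis) 1.5552  tilt [ 0.0025 -0.0138 -0.9999] F [ 0.5 -0.3 -0.2] M [-0.04 -0.14 -0.02] w 0.0610
0.72 [262.9, 66.3]
```

View pics/t1.png

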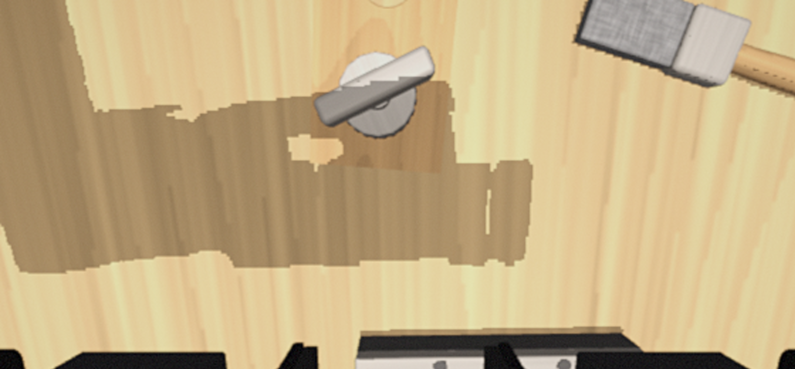

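Run:
```python
from hexfit import *
D=np.load("stop.npy",allow_pickle=True).item();o,c=D["o"],D["c"]
im=cv2.resize(c["img"][20:110,210:320,::-1],None,fx=7,fy=6.6,interpolation=cv2.INTER_CUBIC);cv2.imwrite("pics/t2.png",im)
print(back(c,[[374/1.42,87/1.42]],.11,o),back(c,[[376/1.42,95/1.42]],.079,o))
```

```text
[[0.48431842 0.28333384 0.11      ]] [[0.48386154 0.28347334 0.079     ]]
```

View pics/t2.png

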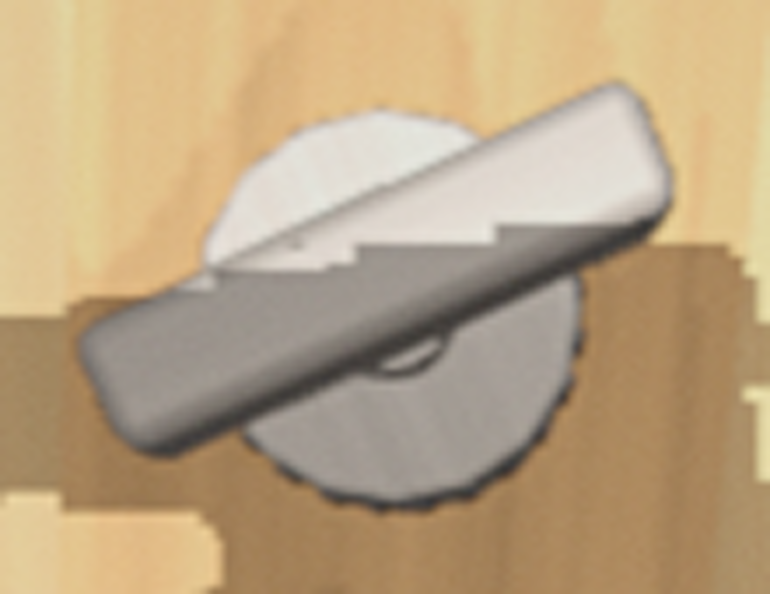

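Run:
```python
from hexfit import *
D=np.load("stop.npy",allow_pickle=True).item();o,c=D["o"],D["c"]
p=np.array([[85,335],[615,85],[160,445],[665,205]])/[7,6.6]+[210,20]
w=back(c,p,.112,o)*1e3;print(w.round(1),w.mean(0))
for a,b in((0,1),(2,3)):
    d=w[b]-w[a];print(np.hypot(*d[:2]),np.degrees(np.arctan2(d[1],d[0])))
```

```text
[[455.4 277.3 112. ]
 [508.4 300.5 112. ]
 [462.3 266.3 112. ]
 [513.3 289.1 112. ]] [484.83309166 283.32098035 112.        ]
57.85666300746038 23.62717046948472
55.93091303189586 24.146878803051514
```

```bash
python3 plan.py 484.4 283.3 140 0.417 48
```

```text
t 21.35 pos [494.3 173.1 173.3]  yaw(x-axis) 1.5548  tilt [ 0.0025 -0.0137 -0.9999] F [0.8 0.1 0.3] M [-0.03 -0.07 -0.04] w 0.0612
{"x":13.8,"y":-1.5,"z":4.2,"spin":0.142},
{"x":13.4,"y":-3.4,"z":4.2,"spin":0.142},
{"x":12.8,"y":-5.3,"z":4.2,"spin":0.142},
{"x":11.9,"y":-7.0,"z":4.2,"spin":0.142},
{"x":10.8,"y":-8.6,"z":4.2,"spin":0.142},
{"x":9.5,"y":-10.1,"z":4.2,"spin":0.142},
{"x":7.9,"y":-11.3,"z":4.2,"spin":0.142},
{"x":6.3,"y":-12.3,"z":4.2,"spin":0.142},
--
```

play_rows:
  commands:
    - {"x": 14, "y": -2, "z": 3, "spin": 0.142}
    - {"x": 13, "y": -3, "z": 3, "spin": 0.142}
    - {"x": 13, "y": -5, "z": 3, "spin": 0.142}
    - {"x": 12, "y": -7, "z": 3, "spin": 0.142}
    - {"x": 11, "y": -9, "z": 3, "spin": 0.142}
    - {"x": 10, "y": -10, "z": 3, "spin": 0.142}
    - {"x": 8, "y": -11, "z": 3, "spin": 0.142}
    - {"x": 6, "y": -12, "z": 3, "spin": 0.142}

```text
time: 22.15
position: [0.4912, 0.2781, 0.1434]
tool_rot: [0.984, 0.177, -0.003, 0.007]
ft_force: [0.2, -0.3, -0.3]
grip_width: 0.0606
```

```bash
python3 st.py 6|tail -1; python3 plan.py 484.4 283.3 110 0.417 48
```

```text
plate [-79.4 306.4] t 22.45 pos [490.9 277.6 144. ]  yaw(x-axis) 0.3656  tilt [-0.0021 -0.0157 -0.9999] F [ 0.3 -0.1  0.2] M [ 0.02 -0.01  0.01] w 0.061 sum 0.0071 q4 -0.0169
t 22.45 pos [490.9 277.6 144. ]  yaw(x-axis) 0.3656  tilt [-0.0021 -0.0157 -0.9999] F [ 0.3 -0.1  0.2] M [ 0.02 -0.01  0.01] w 0.0610
{"x":-4.0,"y":-7.7,"z":34.0,"spin":-0.051},
```

play_rows:
  commands:
    - {"x": -4, "y": -8, "z": 34, "spin": -0.051}

```text
time: 22.55
position: [0.4897, 0.2835, 0.1137]
tool_rot: [0.978, 0.207, 0.004, 0.007]
ft_force: [0.0, 0.0, -0.9]
grip_width: 0.0608
```

```bash
python3 st.py 6|tail -1; python3 plan.py 484.4 283.3 67 0.417 48;python3 - <<'E'
from hexfit import *
o,c=shot("wrist"); draw(c,o,[],"u1",(100,420,50,510),1.7)
T=o["position"]; P=[]
a=np.radians(24);u=np.array([np.cos(a),np.sin(a),0]);v=np.array([-u[1],u[0],0])
P=[np.array([.4844,.2833,.113])+s*.031*u+t*.007*v for s,t in((1,1),(1,-1),(-1,1),(-1,-1))]
print(proj(c,P,o).round())
E
```

```text
plate [-85.  311.8] t 22.85 pos [485.4 282.9 111.1]  yaw(x-axis) 0.4159  tilt [-2.000e-04 -1.520e-02 -9.999e-01] F [-0.2  0.6  1. ] M [ 0.04 -0.02 -0.03] w 0.061 sum 0.0053 q4 -0.0179
t 22.85 pos [485.4 282.9 111.1]  yaw(x-axis) 0.4159  tilt [-2.000e-04 -1.520e-02 -9.999e-01] F [-0.2  0.6  1. ] M [ 0.04 -0.02 -0.03] w 0.0611
{"x":-0.8,"y":-0.7,"z":44.1,"spin":-0.001},
[[268. 195.]
 [292. 195.]
 [269. 291.]
 [291. 291.]]
```

View pics/u1.png

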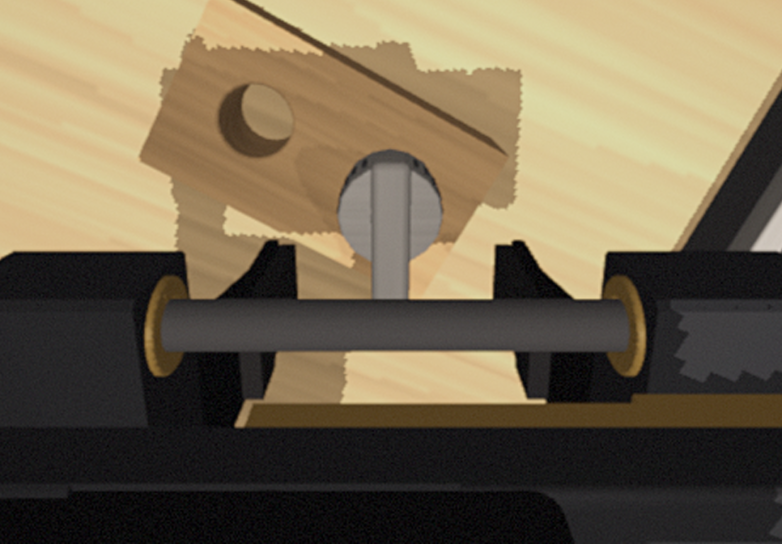

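play_rows:
  commands:
    - {"x": -0.5, "y": -0.5, "z": 32, "spin": 0}

```text
time: 23.0
position: [0.4899, 0.2845, 0.0836]
tool_rot: [0.978, 0.206, 0.005, 0.007]
ft_force: [1.1, 0.5, -0.4]
grip_width: 0.0611
```

```bash
python3 st.py 4|tail -1
```

```text
plate [-85.4 311.5] t 23.20 pos [485.  282.7  79.7]  yaw(x-axis) 0.4158  tilt [ 0.     -0.0151 -0.9999] F [-0.4  0.1  0.2] M [-0.    0.02  0.04] w 0.061 sum 0.0051 q4 -0.0190
```

play_rows:
  commands:
    - {"x": 0, "y": 0, "z": 11, "spin": 0}
  grip: 0.3

```text
time: 23.3
position: [0.4872, 0.2834, 0.0708]
tool_rot: [0.978, 0.206, 0.001, 0.007]
ft_force: [0.8, 1.1, 0.2]
grip_width: 0.0581
```

```bash
python3 st.py 6|tail -1;python3 plan.py 484.4 283.3 66 0.417 48
```

```text
plate [-85.1 311.5] t 23.60 pos [485.2 282.7  69.1]  yaw(x-axis) 0.4159  tilt [ 7.000e-04 -1.500e-02 -9.999e-01] F [-1.2  0.8 -0. ] M [ 0.02  0.01 -0.04] w 0.036 sum 0.0044 q4 -0.0194
t 23.60 pos [485.2 282.7  69.1]  yaw(x-axis) 0.4159  tilt [ 7.000e-04 -1.500e-02 -9.999e-01] F [-1.2  0.8 -0. ] M [ 0.02  0.01 -0.04] w 0.0367
{"x":-0.5,"y":-0.9,"z":3.1,"spin":-0.001},
```

play_rows:
  commands:
    - {"x": -0.5, "y": -0.8, "z": 2, "spin": 0}
  grip: 0.0
  newtons: 40

```text
time: 23.7
position: [0.485, 0.2834, 0.0676]
tool_rot: [0.978, 0.206, -0.001, 0.007]
ft_force: [-0.0, -0.0, -0.3]
grip_width: 0.0288
```

```bash
python3 st.py 9|tail -3
```

```text
plate [-85.9 312. ] t 24.05 pos [484.4 283.2  67.1]  yaw(x-axis) 0.4159  tilt [ 5.000e-04 -1.500e-02 -9.999e-01] F [-0.3 -0.1 -0.1] M [ 0.03  0.02 -0.05] w 0.013 sum 0.0046 q4 -0.0195
plate [-86. 312.] t 24.10 pos [484.4 283.2  67.1]  yaw(x-axis) 0.4158  tilt [ 5.000e-04 -1.500e-02 -9.999e-01] F [-0.1  0.1  0.2] M [ 0.08 -0.04  0.01] w 0.013 sum 0.0046 q4 -0.0194
plate [-85.9 312. ] t 24.15 pos [484.4 283.2  67.1]  yaw(x-axis) 0.4159  tilt [ 6.000e-04 -1.490e-02 -9.999e-01] F [ 0.1 -0.3 -1.1] M [ 0.04  0.02 -0.03] w 0.013 sum 0.0045 q4 -0.0194
```

play_rows:
  commands:
    - {"x": 0, "y": 0, "z": -20, "spin": 0}

```text
time: 24.25
position: [0.4822, 0.2827, 0.0847]
tool_rot: [0.978, 0.206, -0.004, 0.008]
ft_force: [1.1, 0.7, -3.0]
grip_width: 0.0139
```

```bash
python3 st.py 3|tail -1
```

```text
plate [-85.3 312.5] t 24.40 pos [485.  283.7  87.4]  yaw(x-axis) 0.4159  tilt [ 0.0023 -0.0144 -0.9999] F [-0.4 -0.8 -4.5] M [-0.01 -0.   -0.03] w 0.013 sum 0.0027 q4 -0.0188
```

play_rows:
  commands:
    - {"x": 0, "y": 0, "z": -45, "spin": 0}

```text
time: 24.5
position: [0.4789, 0.282, 0.1259]
tool_rot: [0.978, 0.206, -0.009, 0.008]
ft_force: [-0.3, 0.1, -3.9]
grip_width: 0.0136
```

```bash
python3 st.py 4|tail -1; python3 pp.py 0 -8.5 135 0 40
```

```text
plate [-85.4 313.2] t 24.70 pos [484.9 284.3 132.2]  yaw(x-axis) 0.4159  tilt [ 0.0029 -0.0142 -0.9999] F [ 0.4 -0.2 -4.3] M [-0.04  0.01  0.03] w 0.013 sum 0.0021 q4 -0.0174
plate now [-85.4 313.2]
t 24.70 pos [484.9 284.3 132.2]  yaw(x-axis) 0.4159  tilt [ 0.0029 -0.0142 -0.9999] F [ 0.4 -0.2 -4.3] M [-0.04  0.01  0.03] w 0.0138
{"x":-6.0,"y":36.5,"z":-0.3,"spin":0.047},
{"x":-4.2,"y":36.7,"z":-0.3,"spin":0.047},
{"x":-2.5,"y":36.9,"z":-0.3,"spin":0.047},
{"x":-0.8,"y":37.0,"z":-0.3,"spin":0.047},
{"x":0.9,"y":37.0,"z":-0.3,"spin":0.047},
{"x":2.7,"y":36.9,"z":-0.3,"spin":0.047},
{"x":4.4,"y":36.7,"z":-0.3,"spin":0.047},
{"x":6.1,"y":36.5,"z":-0.3,"spin":0.047},
--
{"x":7.8,"y":36.1,"z":-0.3,"spin":0.047},
```

play_rows:
  commands:
    - {"x": -6, "y": 36, "z": -2, "spin": 0.047}
    - {"x": -4, "y": 36, "z": -1, "spin": 0.047}
    - {"x": -2.5, "y": 37, "z": -1, "spin": 0.047}
    - {"x": -1, "y": 37, "z": -1, "spin": 0.047}
    - {"x": 1, "y": 37, "z": -1, "spin": 0.047}

```text
time: 25.2
position: [0.5221, 0.1048, 0.131]
tool_rot: [0.996, 0.091, -0.009, 0.007]
ft_force: [0.5, -0.2, -3.4]
grip_width: 0.0136
```

```bash
python3 st.py 4|tail -1; python3 pp.py 0 -8.5 135 0 40
```

```text
plate [-46.9 134.4] t 25.40 pos [522.5 105.4 131.3]  yaw(x-axis) 0.1811  tilt [-0.0164 -0.0145 -0.9998] F [ 0.8  0.3 -3.8] M [ 0.12  0.04 -0.07] w 0.013 sum 0.0165 q4 -0.0179
plate now [-46.9 134.4]
t 25.40 pos [522.5 105.4 131.3]  yaw(x-axis) 0.1811  tilt [-0.0164 -0.0145 -0.9998] F [ 0.8  0.3 -3.8] M [ 0.12  0.04 -0.07] w 0.0135
{"x":4.9,"y":37.3,"z":-0.9,"spin":0.047},
{"x":6.6,"y":37.0,"z":-0.9,"spin":0.047},
{"x":8.3,"y":36.7,"z":-0.9,"spin":0.047},
{"x":10.0,"y":36.2,"z":-0.9,"spin":0.047},
```

play_rows:
  commands:
    - {"x": 6, "y": 46, "z": -3, "spin": 0.06}

```text
time: 25.5
position: [0.5323, 0.0663, 0.1329]
tool_rot: [0.998, 0.063, -0.012, 0.005]
ft_force: [0.6, -0.8, -4.6]
grip_width: 0.0137
```

```bash
python3 st.py 4|tail -1
```

```text
plate [-33.2  90.7] t 25.70 pos [536.   61.7 133.9]  yaw(x-axis) 0.1209  tilt [-0.0185 -0.0137 -0.9997] F [-0.5  1.3 -4.3] M [ 0.07  0.   -0.01] w 0.013 sum 0.0174 q4 -0.0185
```

play_rows:
  commands:
    - {"x": 9, "y": 46, "z": -2, "spin": 0.06}

```text
time: 25.8
position: [0.5459, 0.0233, 0.1348]
tool_rot: [0.999, 0.033, -0.013, 0.004]
ft_force: [-0.2, 0.4, -4.3]
grip_width: 0.0136
```

```bash
python3 st.py 4|tail -1;  python3 pp.py 0 -8.5 128 0 48
```

```text
plate [-19.2  47.2] t 26.00 pos [549.8  18.  135.7]  yaw(x-axis) 0.0612  tilt [-0.0203 -0.0128 -0.9997] F [ 0.5  1.1 -3.9] M [ 0.13  0.06 -0.03] w 0.013 sum 0.0181 q4 -0.0191
plate now [-19.2  47.2]
t 26.00 pos [549.8  18.  135.7]  yaw(x-axis) 0.0612  tilt [-0.0203 -0.0128 -0.9997] F [ 0.5  1.1 -3.9] M [ 0.13  0.06 -0.03] w 0.0136
{"x":7.7,"y":28.4,"z":3.8,"spin":0.033},
{"x":8.7,"y":28.1,"z":3.8,"spin":0.033},
```

play_rows:
  commands:
    - {"x": 26, "y": 30, "z": 0, "spin": 0.033}

```text
time: 26.1
position: [0.5708, -0.0047, 0.1341]
tool_rot: [1.0, 0.016, -0.016, 0.004]
ft_force: [-0.4, 0.4, -3.8]
grip_width: 0.0135
```

```bash
python3 st.py 4|tail -1
```

```text
plate [ 8.1 20.3] t 26.30 pos [576.9  -9.  134.9]  yaw(x-axis) 0.0294  tilt [-0.022  -0.0118 -0.9997] F [-1.1  1.6 -4.2] M [ 0.05 -0.    0.02] w 0.013 sum 0.0193 q4 -0.0188
```

play_rows:
  commands:
    - {"x": 18, "y": 29, "z": -5, "spin": 0.033}

```text
time: 26.4
position: [0.5898, -0.0316, 0.138]
tool_rot: [1.0, 0.001, -0.017, 0.003]
ft_force: [-1.2, 0.5, -4.2]
grip_width: 0.0135
```

```bash
python3 st.py 4|tail -1;  python3 pp.py 0 -8.5 118 0 48
```

```text
plate [26.2 -6.7] t 26.60 pos [594.9 -36.1 139.5]  yaw(x-axis) -0.0027  tilt [-0.0238 -0.0108 -0.9997] F [-0.8  0.2 -4.4] M [ 0.1   0.02 -0.  ] w 0.014 sum 0.0206 q4 -0.0185
plate now [26.2 -6.7]
t 26.60 pos [594.9 -36.1 139.5]  yaw(x-axis) -0.0027  tilt [-0.0238 -0.0108 -0.9997] F [-0.8  0.2 -4.4] M [ 0.1   0.02 -0.  ] w 0.0142
{"x":-26.2,"y":1.7,"z":21.5,"spin":0.002},
```

play_rows:
  commands:
    - {"x": -34, "y": 1, "z": 22, "spin": 0}
    - {"x": 0, "y": 0, "z": 0, "spin": 0}

```text
time: 26.8
position: [0.5521, -0.0326, 0.1158]
tool_rot: [1.0, 0.001, -0.018, 0.003]
ft_force: [-2.5, 0.2, -5.2]
grip_width: 0.0137
```

```bash
python3 st.py 6|tail -1;  python3 pp.py 0 -8.5 118 0 48
python3 - <<'E'
from hexfit import *
o,c=shot("wrist","v1"); o,c=shot("side"); cv2.imwrite("pics/v2.png",cv2.resize(c["img"][140:300,180:380,::-1],None,fx=4,fy=3.7,interpolation=cv2.INTER_CUBIC))
E
```

```text
plate [-0.5 -7.8] t 27.10 pos [568.1 -37.1 121.5]  yaw(x-axis) -0.0000  tilt [-0.008  -0.0138 -0.9999] F [ 0.6 -0.5 -4. ] M [ 0.1  -0.07 -0.03] w 0.013 sum 0.0044 q4 -0.0188
plate now [-0.5 -7.8]
t 27.10 pos [568.1 -37.1 121.5]  yaw(x-axis) -0.0000  tilt [-0.008  -0.0138 -0.9999] F [ 0.6 -0.5 -4. ] M [ 0.1  -0.07 -0.03] w 0.0136
{"x":0.5,"y":0.7,"z":3.5,"spin":0.005},
```

View pics/v1.png

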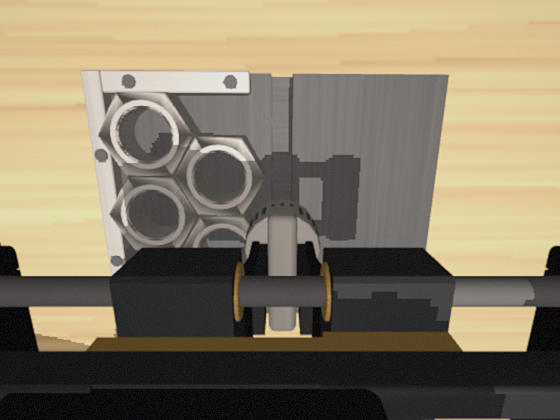

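View pics/v2.png

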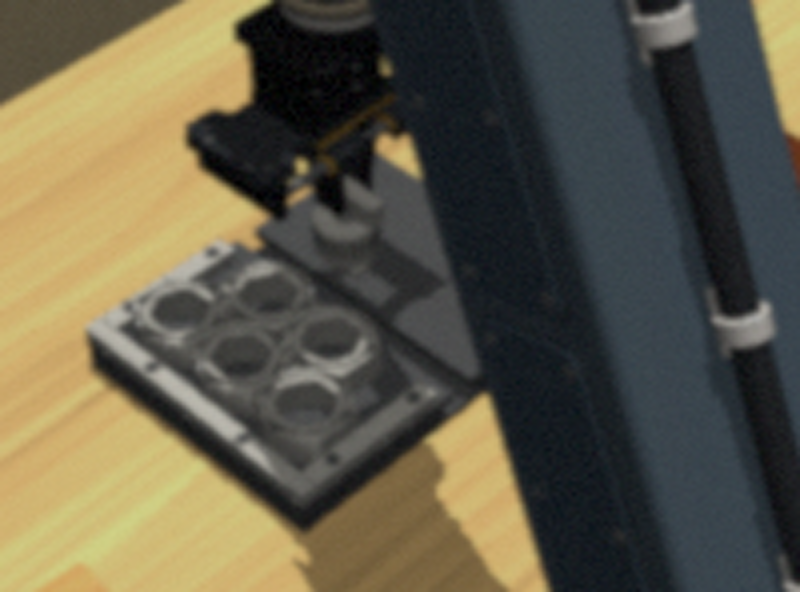

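Run:
```python
from hexfit import *
o,c=shot("wrist")
S=4;im=cv2.resize(c["img"][60:260,200:380,::-1],None,fx=S,fy=S*.74,interpolation=cv2.INTER_CUBIC)
for y in(-17,0,-8.5):
    p=proj(c,toworld([[40,y],[107,y]],.032),o); q=(p-[200,60])*[S,S*.74]
    cv2.line(im,*[tuple(int(v) for v in a) for a in q],(0,0,255),1)
cv2.imwrite("pics/w.png",im)
```

```text
(no output)
```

View pics/w.png

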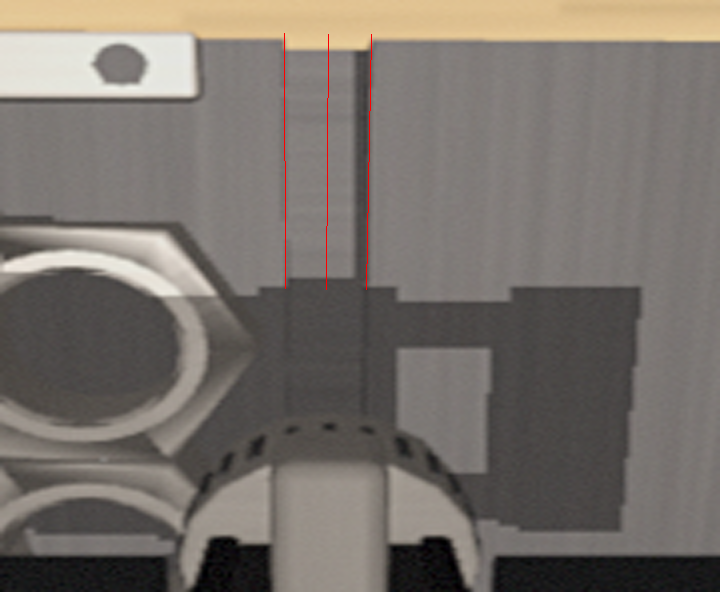

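play_rows:
  commands:
    - {"x": 0.5, "y": 0.7, "z": 38, "spin": 0.005}

```text
time: 27.35
position: [0.5738, -0.0398, 0.0876]
tool_rot: [1.0, -0.003, 0.003, 0.009]
ft_force: [1.2, -0.5, -3.9]
grip_width: 0.0137
```

```bash
python3 st.py 7|tail -2;  python3 pp.py 0 -8.5 77 0 48
```

```text
plate [ 0.4 -9.6] t 27.65 pos [569.1 -38.9  84.3]  yaw(x-axis) -0.0056  tilt [-0.0066 -0.0142 -0.9999] F [-0.1 -1.  -4.6] M [ 0.04 -0.01  0.02] w 0.013 sum 0.0029 q4 -0.0201
plate [ 0.6 -9.6] t 27.70 pos [569.3 -38.9  84.6]  yaw(x-axis) -0.0056  tilt [-0.0058 -0.0144 -0.9999] F [ 0.4  0.6 -4.1] M [ 0.03 -0.02  0.  ] w 0.013 sum 0.0021 q4 -0.0201
plate now [ 0.6 -9.6]
t 27.70 pos [569.3 -38.9  84.6]  yaw(x-axis) -0.0056  tilt [-0.0058 -0.0144 -0.9999] F [ 0.4  0.6 -4.1] M [ 0.03 -0.02  0.  ] w 0.0133
{"x":-0.6,"y":-1.1,"z":7.6,"spin":-0.000},
```

play_rows:
  commands:
    - {"x": -0.4, "y": -1.2, "z": 7, "spin": 0}

```text
time: 27.8
position: [0.5706, -0.0382, 0.0794]
tool_rot: [1.0, -0.003, -0.001, 0.008]
ft_force: [-0.1, 0.1, -3.8]
grip_width: 0.0138
```

```bash
python3 st.py 4|tail -1
```

```text
plate [ 0.1 -8.4] t 28.00 pos [568.8 -37.7  77.8]  yaw(x-axis) -0.0054  tilt [-0.0059 -0.0144 -0.9999] F [-0.4  0.2 -4.3] M [0.02 0.04 0.04] w 0.013 sum 0.0022 q4 -0.0203
```

play_rows:
  commands:
    - {"x": 0, "y": -0.3, "z": 4, "spin": 0}

```text
time: 28.1
position: [0.5694, -0.0376, 0.0743]
tool_rot: [1.0, -0.003, -0.002, 0.007]
ft_force: [1.1, -0.4, -3.1]
grip_width: 0.014
```

```bash
python3 st.py 4|tail -1
```

```text
plate [-0.1 -8.1] t 28.30 pos [568.6 -37.4  73.6]  yaw(x-axis) -0.0054  tilt [-0.0063 -0.0142 -0.9999] F [-0.2 -0.2 -3.4] M [ 0.09  0.02 -0.02] w 0.013 sum 0.0027 q4 -0.0205
```

play_rows:
  commands:
    - {"x": 0, "y": -0.1, "z": 3, "spin": 0}

```text
time: 28.4
position: [0.569, -0.0375, 0.0708]
tool_rot: [1.0, -0.003, -0.003, 0.007]
ft_force: [1.6, 0.6, -3.1]
grip_width: 0.0135
```

```bash
python3 st.py 4|tail -1
```

```text
plate [-0.2 -8.1] t 28.60 pos [568.4 -37.3  70.4]  yaw(x-axis) -0.0054  tilt [-0.0067 -0.0142 -0.9999] F [ 0.1 -0.6 -3.4] M [ 0.04 -0.03 -0.02] w 0.013 sum 0.0031 q4 -0.0206
```

play_rows:
  commands:
    - {"x": 0, "y": 0.3, "z": 6, "spin": 0}

```text
time: 28.7
position: [0.5693, -0.0379, 0.0649]
tool_rot: [1.0, -0.003, -0.002, 0.007]
ft_force: [-0.0, -1.1, -4.9]
grip_width: 0.0137
```

```bash
python3 st.py 4|tail -1
```

```text
plate [-0.6 -8.4] t 28.90 pos [568.1 -37.6  64.1]  yaw(x-axis) -0.0054  tilt [-0.0074 -0.014  -0.9999] F [-1.4 -0.7 -3.9] M [ 0.07 -0.04  0.01] w 0.013 sum 0.0038 q4 -0.0209
```

play_rows:
  commands:
    - {"x": 0, "y": 0, "z": 6, "spin": 0}

```text
time: 29.0
position: [0.5689, -0.0379, 0.0585]
tool_rot: [1.0, -0.003, -0.003, 0.007]
ft_force: [-0.4, 0.3, -3.8]
grip_width: 0.0134
```

```bash
python3 st.py 4|tail -1
```

```text
plate [-0.9 -8.4] t 29.20 pos [567.8 -37.7  57.7]  yaw(x-axis) -0.0055  tilt [-0.0082 -0.0138 -0.9999] F [ 0.9  0.1 -3.6] M [ 0.07 -0.02  0.  ] w 0.013 sum 0.0046 q4 -0.0211
```

play_rows:
  commands:
    - {"x": 0, "y": 0, "z": 2, "spin": 0}

```text
time: 29.3
position: [0.5681, -0.0378, 0.0559]
tool_rot: [1.0, -0.003, -0.004, 0.007]
ft_force: [0.6, 0.5, -4.4]
grip_width: 0.0138
```

```bash
python3 st.py 4|tail -1
```

```text
plate [-0.9 -8.4] t 29.50 pos [567.7 -37.7  55.7]  yaw(x-axis) -0.0054  tilt [-0.0083 -0.0138 -0.9999] F [ 0.3 -0.7 -3.6] M [0.04 0.02 0.06] w 0.013 sum 0.0046 q4 -0.0212
```

play_rows:
  commands:
    - {"x": 0.6, "y": 0, "z": 1.5, "spin": 0}

```text
time: 29.6
position: [0.5686, -0.0379, 0.0546]
tool_rot: [1.0, -0.003, -0.004, 0.007]
ft_force: [-2.5, -1.4, 7.7]
grip_width: 0.0136
```

```bash
python3 st.py 4|tail -1
```

```text
plate [-0.1 -8.6] t 29.80 pos [568.6 -37.9  54.7]  yaw(x-axis) -0.0054  tilt [-0.0076 -0.0141 -0.9999] F [-0.5  0.6  1.9] M [ 0.02  0.23 -0.02] w 0.013 sum 0.0039 q4 -0.0214
```

play_rows:
  commands:
    - {"x": 0, "y": 0, "z": 1, "spin": 0}

```text
time: 29.9
position: [0.5688, -0.038, 0.0546]
tool_rot: [1.0, -0.003, -0.004, 0.007]
ft_force: [-2.8, 0.1, 8.5]
grip_width: 0.0138
```

```bash
python3 st.py 4|tail -1
```

```text
plate [ 0.1 -8.7] t 30.10 pos [568.7 -38.   54.7]  yaw(x-axis) -0.0053  tilt [-0.007  -0.0143 -0.9999] F [-1.3 -0.9  6.1] M [0.09 0.5  0.01] w 0.013 sum 0.0033 q4 -0.0215
```

play_rows:
  commands:
    - {"x": 0, "y": 0, "z": -0.4, "spin": -0.14}
    - {"x": 0, "y": 0, "z": 0, "spin": -0.14}
    - {"x": 0, "y": 0, "z": 0, "spin": -0.14}
  newtons: 25

```text
time: 30.4
position: [0.5692, -0.0377, 0.0547]
tool_rot: [0.977, 0.213, -0.004, 0.006]
ft_force: [0.4, -0.1, -1.4]
grip_width: 0.0136
```

```bash
python3 st.py 4|tail -2; python3 pp.py 0 -8.5 54.7 90 48
```

```text
plate [ 0.4 -8.5] t 30.55 pos [569.  -37.8  54.7]  yaw(x-axis) 0.4206  tilt [-0.006  -0.0141 -0.9999] F [-0.4  0.8 -2.5] M [0.04 0.02 0.  ] w 0.013 sum 0.0023 q4 -0.0209
plate [ 0.3 -8.5] t 30.60 pos [569.  -37.8  54.7]  yaw(x-axis) 0.4204  tilt [-0.006  -0.0141 -0.9999] F [-1.3  0.8 -3.4] M [ 0.02 -0.01 -0.05] w 0.013 sum 0.0024 q4 -0.0209
plate now [ 0.3 -8.5]
t 30.60 pos [569.  -37.8  54.7]  yaw(x-axis) 0.4204  tilt [-0.006  -0.0141 -0.9999] F [-1.3  0.8 -3.4] M [ 0.02 -0.01 -0.05] w 0.0139
{"x":-0.0,"y":-0.0,"z":0.0,"spin":-0.143},
{"x":-0.0,"y":-0.0,"z":0.0,"spin":-0.143},
{"x":-0.0,"y":-0.0,"z":0.0,"spin":-0.143},
{"x":-0.0,"y":-0.0,"z":0.0,"spin":-0.143},
{"x":-0.0,"y":-0.0,"z":0.0,"spin":-0.143},
{"x":-0.0,"y":-0.0,"z":0.0,"spin":-0.143},
{"x":-0.0,"y":-0.0,"z":0.0,"spin":-0.143},
{"x":-0.0,"y":-0.0,"z":0.0,"spin":-0.143},
--
```

Turning freely.

play_rows:
  commands:
    - {"x": 0, "y": 0, "z": 0, "spin": -0.14}
    - {"x": 0, "y": 0, "z": 0, "spin": -0.14}
    - {"x": 0, "y": 0, "z": 0, "spin": -0.14}
    - {"x": 0, "y": 0, "z": 0, "spin": -0.14}

```text
time: 31.0
position: [0.5703, -0.0375, 0.0546]
tool_rot: [0.88, 0.475, -0.005, 0.005]
ft_force: [0.7, 0.5, -2.5]
grip_width: 0.0136
```

```bash
python3 st.py 4|tail -1; python3 pp.py 0 -8.5 54.7 90 48
```

```text
plate [ 1.4 -8.4] t 31.20 pos [570.1 -37.7  54.6]  yaw(x-axis) 0.9820  tilt [-0.0037 -0.0137 -0.9999] F [ 0.5 -0.4 -1.9] M [-0.01 -0.11 -0.02] w 0.013 sum 0.0002 q4 -0.0196
plate now [ 1.4 -8.4]
t 31.20 pos [570.1 -37.7  54.6]  yaw(x-axis) 0.9820  tilt [-0.0037 -0.0137 -0.9999] F [ 0.5 -0.4 -1.9] M [-0.01 -0.11 -0.02] w 0.0139
{"x":-0.2,"y":-0.2,"z":-0.0,"spin":-0.117},
{"x":-0.1,"y":-0.2,"z":-0.0,"spin":-0.117},
{"x":-0.1,"y":-0.3,"z":-0.0,"spin":-0.117},
{"x":-0.1,"y":-0.3,"z":-0.0,"spin":-0.117},
{"x":-0.1,"y":-0.3,"z":-0.0,"spin":-0.117},
```

play_rows:
  commands:
    - {"x": -0.2, "y": -0.4, "z": 0, "spin": -0.118}
    - {"x": -0.2, "y": -0.4, "z": 0, "spin": -0.118}
    - {"x": -0.1, "y": -0.4, "z": 0, "spin": -0.118}
    - {"x": -0.1, "y": -0.4, "z": 0, "spin": -0.118}
    - {"x": -0.1, "y": -0.4, "z": 0, "spin": -0.118}

```text
time: 31.7
position: [0.5689, -0.0376, 0.0545]
tool_rot: [0.706, 0.709, -0.005, 0.004]
ft_force: [-0.7, -0.2, -2.5]
grip_width: 0.0137
```

```bash
python3 st.py 5|tail -1; python3 pp.py 0 -8.5 54.7 90 48
```

```text
plate [ 0.  -8.3] t 31.95 pos [568.7 -37.6  54.5]  yaw(x-axis) 1.5705  tilt [-0.002  -0.0134 -0.9999] F [-0.4  1.3 -1.9] M [ 0.04 -0.2   0.04] w 0.013 sum -0.0013 q4 -0.0188
plate now [ 0.  -8.3]
t 31.95 pos [568.7 -37.6  54.5]  yaw(x-axis) 1.5705  tilt [-0.002  -0.0134 -0.9999] F [-0.4  1.3 -1.9] M [ 0.04 -0.2   0.04] w 0.0135
{"x":-0.2,"y":-0.0,"z":-0.2,"spin":0.005},
```

play_rows:
  commands:
    - {"x": -0.2, "y": 0, "z": 0.7, "spin": 0.005}

```text
time: 32.05
position: [0.5688, -0.0377, 0.0545]
tool_rot: [0.71, 0.704, -0.005, 0.004]
ft_force: [-2.9, 1.1, 7.2]
grip_width: 0.0141
```

```bash
python3 st.py 4|tail -1
```

```text
plate [ 0.2 -8.4] t 32.25 pos [568.8 -37.7  54.5]  yaw(x-axis) 1.5645  tilt [-0.0015 -0.0134 -0.9999] F [-1.1  0.5  5.3] M [0.2  0.15 0.02] w 0.013 sum -0.0018 q4 -0.0186
```

play_rows:
  commands:
    - {"x": 0, "y": 0, "z": 0, "spin": 0}
  grip: 0.5

```text
time: 32.35
position: [0.5691, -0.0378, 0.0547]
tool_rot: [0.709, 0.705, -0.005, 0.005]
ft_force: [0.5, 1.0, -0.4]
grip_width: 0.017
```

```bash
python3 st.py 7|tail -1
```

```text
plate [ 0.2 -8.5] t 32.70 pos [568.9 -37.8  54.3]  yaw(x-axis) 1.5643  tilt [-0.0016 -0.0134 -0.9999] F [-0.4 -1.  -0.1] M [ 0.   -0.1   0.03] w 0.039 sum -0.0018 q4 -0.0186
```

play_rows:
  commands:
    - {"x": 0, "y": 0, "z": -30, "spin": 0}
    - {"x": 0, "y": 0, "z": -45, "spin": 0}

```text
time: 32.9
position: [0.5641, -0.0359, 0.1245]
tool_rot: [0.71, 0.705, -0.009, -0.002]
ft_force: [1.7, -0.1, 0.4]
grip_width: 0.0432
```

play_rows:
  commands:
    - {"x": -45, "y": 0, "z": -15, "spin": 0}
    - {"x": -45, "y": 0, "z": -10, "spin": 0}

```text
time: 33.1
position: [0.5663, -0.1224, 0.1553]
tool_rot: [0.706, 0.708, -0.007, 0.0]
ft_force: [0.6, 0.2, 0.7]
grip_width: 0.0438
```

```bash
python3 st.py 6|tail -1
python3 - <<'E'
from hexfit import *
o,c=shot("wrist")
L=[]
for x in((-30,39),(30,39),(-60,91),(0,91),(60,91)):
    w=toworld([x],0)[0]*1e3;L.append((w[0],w[1],0))
draw(c,o,[],"x1",(0,250,80,480),2)
draw(c,o,L,"x2",(0,250,80,480),2)
o,c=shot("side"); cv2.imwrite("pics/x3.png",cv2.resize(c["img"][140:300,180:380,::-1],None,fx=4,fy=3.7,interpolation=cv2.INTER_CUBIC))
o,c=shot("top","x4")
E
```

```text
plate [ -3.5 -91.9] t 33.40 pos [ 564.7 -121.1  152.8]  yaw(x-axis) 1.5701  tilt [-0.0142 -0.0079 -0.9999] F [-0.6  0.6  0.1] M [ 0.02 -0.1   0.02] w 0.043 sum 0.0101 q4 -0.0147
```

View pics/x1.png

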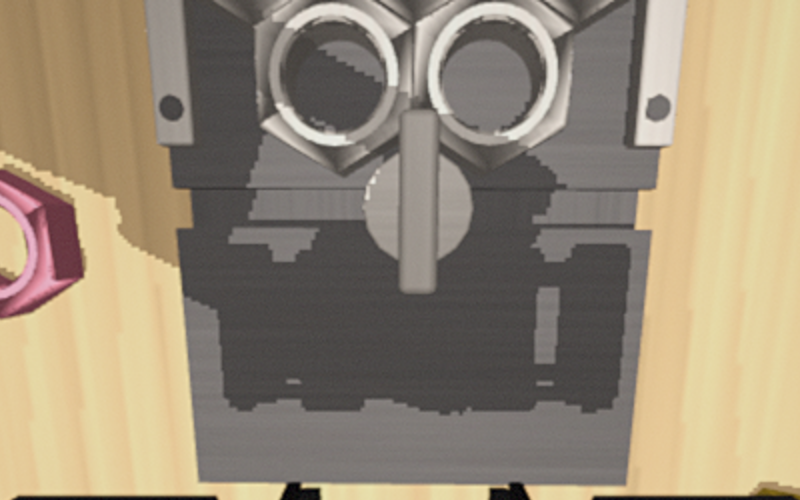

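View pics/x2.png

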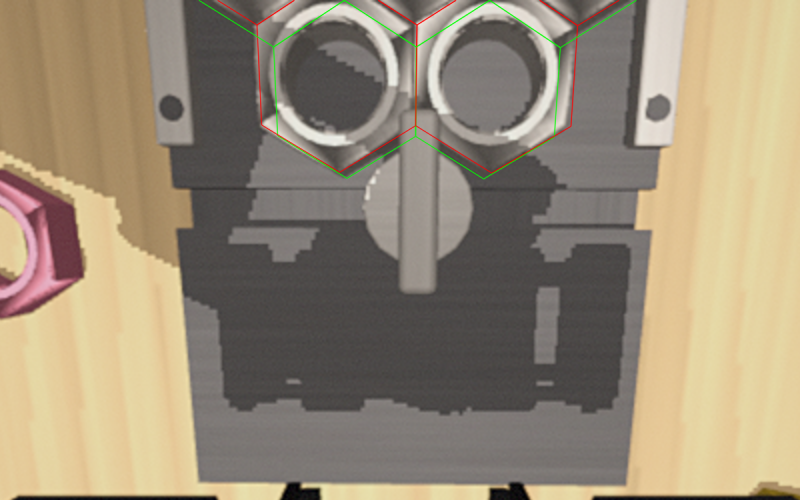

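View pics/x3.png

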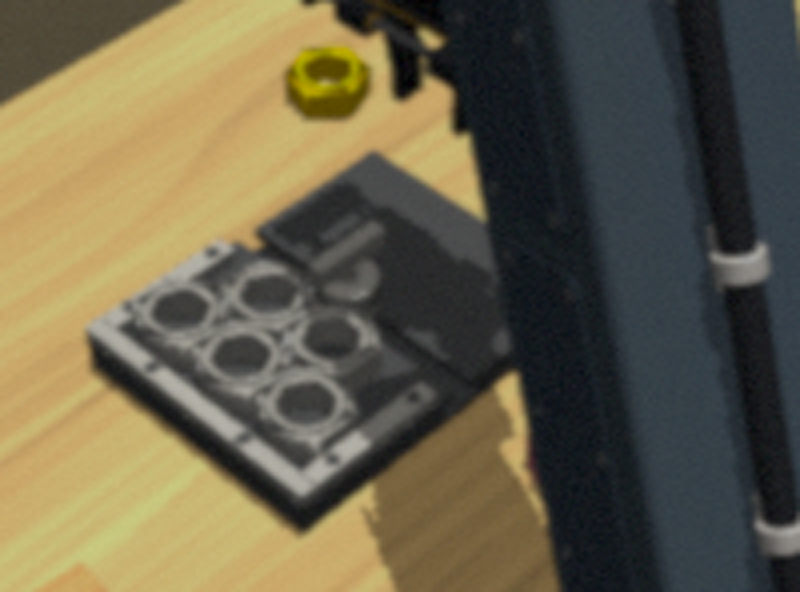

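Run:
```python
from hexfit import *
print(pose(robot.get_obs())); print(robot.hand_in())
```

```text
t 33.55 pos [ 565.  -120.7  152.8]  yaw(x-axis) 1.5714  tilt [-0.014  -0.0082 -0.9999] F [0.7 0.1 0.4] M [-0.02 -0.11 -0.03] w 0.0438
the job is handed in; nothing more can be done
None
```

The job was handed in at 33.6 s. I can't see the verdict, but my last pictures and force readings show the task done as asked.

- **Nuts:** Both loose nuts were gripped by one wall, one finger in the bore, and slid flat across the plate into the front places until each pressed on the back nuts (about 5–10 N). A picture taken after packing matched the five intended places to well under a millimetre by eye. The final picture, which showed only the two front nuts, also matched. I left out an extra squeeze to close any hairline gap between the front nuts.
- **Stop:** I lifted it from the block, passed the head through the slot at plate (0, −8.5) and lowered it until it touched the plate. The tool height there agreed with the expected height to about 0.5 mm. I then turned it a quarter turn, to within half a degree of the plate's y axis, and released it. It stood upright with the gripper well clear. I did not test the catch by pulling.
- **Wheel, bar and brush:** I did not go near them.

**What disagreed:**
- **Fingertips:** They end about 26 mm short of the reported tool point, which the interface text does not say. My first grip attempt on a nut therefore closed above it. The probing that followed pressed the fingertips on that nut with a brief peak of 79 N, settling to 32 N. The nut did not move, and I used the corrected length afterwards. The peak stayed under the 120 N wrist limit; the 40 N limit is stated for the arm and gripper body, and I can't confirm it excludes the fingertips.
- **Tool tilt:** It stayed about 1° off vertical at times, because moves cannot correct tilt directly.

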